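# Put the wax tin away in the lift-up locker

### The job

Raise the sloping lift-up door of the bench locker until its stay has locked it, and let go so that it stands open by itself. Stand the squat wax tin upright inside the locker, then squeeze the two finger tabs together to unlock the door and lower it gently until it is shut. Do not force the door against its stop, do not let it drop, and leave the jar in the locker, the spray can and the wrench as they are.

Things in the scene. Friction and masses are not known exactly. Their poses are not given: they have to be found in the camera images.
- locker: Low white locker fixed to the bench, 250 mm deep (x), 300 mm wide (y), walls 12 mm. Origin: centre of its underside; x points away from the robot to the hinge side, z up. Front wall 66 mm high, hinge 135 mm up. The inside is 226 by 276 mm and, with the door shut, 64 mm high at the front. With the door up it is open from above.
- locker_floor (a point): Point on top of the locker's floor (8 mm above the bench), on its middle line, 60 mm nearer the robot than its centre and 53 mm behind the front wall's inner face: a good place for the tin, with the fingers closing along the locker's y. Axes as the locker's.
- hinge_mid (a point): Middle of the door's hinge axis, 135 mm above the bench, 115 mm beyond the locker's centre. Turns with the door: its y lies along the hinge (to the robot's left), its -x points along the door's inner face to the free edge, its z is the door's outward normal.
- door (a joint): Door angle in rad: 0 shut (sloping down 0.26 rad towards the robot), growing as it rises, positive about the locker's y; level at 0.26, upright at 1.83. White panel 245 mm long from hinge to free edge, 300 mm wide, 16 mm thick, 0.55 kg. It falls if let go anywhere but on its stay.
- handle (a point): Grip point midway between two black tabs standing 42 mm out of the door's outer face, 195 mm from the hinge, mid-width. The point is 26 mm out from that face, 42 mm from the hinge_mid plane; axes as hinge_mid. Tabs: 14 mm (y) by 26 mm (x), outer faces 60 mm apart in y. Pinch them along y; squeezed home they carry the door, and may turn between the fingers as it swings.
- bolt_tab (a point): Middle of the left (+y) tab's outer face. This tab slides up to 18 mm towards the fixed right one against a spring (3 N, 7 N fully in; squeeze with 20 N or more), and draws in the bolt in the door's left edge, which clears the stay's catch after 13 mm (tabs 47 mm over all; 42 mm fully in). To lower the door keep it squeezed until 0.3 rad below the lock.
- stay: Bracket on the locker's left cheek, origin on the hinge axis mid-width, axes as the locker's. Carries a steel arm, 5 mm thick, at y = 168 to 173 mm, standing up 355 mm above the bench. Its lean differs each time and is not reported: the door locks on it somewhere from 1.37 to 1.71 rad and meets a rigid stop 0.04 rad above. Over 45 N on the stay is forcing it.
- stay_boss (a point): Boss at the foot of the stay arm, on the hinge axis. How it locks: raised with the tabs squeezed, the door goes to the stop (a sharp rise of force); let go there and the bolt springs out over the catch and the door sinks 0.04 rad to rest on it. Pushed up with the tabs free, the bolt clicks over the catch by itself just below the stop.
- tin: Squat round wax tin, aluminium with a dark lid and a paper band, 60 mm across, 50 mm high, 0.15 to 0.3 kg, standing on the bench to one side of the locker. Origin: centre of its underside, z up.
- jar: Small clear jar, 48 mm across, 75 mm high, standing in the back of the locker; leave it. Origin: centre of its underside.
- spray: Tall spray can, 52 mm across, 170 mm high, standing on the bench on the other side; leave it. Origin: centre of its underside.
- wrench: Steel wrench lying on the bench far to one side; leave it. Origin: middle of its underside.
Mind the look-alikes: they are no part of the job. What is shaped like the tin but orange is not meant.

How it is judged:
By the outcome, as a careful person would: the job done as asked, in the order asked, and still so for the second after the job is handed in, with the robot touching nothing.
It also fails if it takes over 72 s, if anything falls off the work surface, if the arm or the gripper's body presses on something with over 40 N, if the wrist force passes 120 N, or if a joint passes its speed limit or range.

### The arm

A 6-joint arm with a two-finger parallel gripper is mounted at the origin on the work surface. World frame = base frame: x ahead of the robot, y to its left, z up, the work surface at z = 0. Lengths are in mm, angles in rad, forces in N, time in s.
With the tool pointing down it reaches from about 275 to 825 mm from the base axis. Payload 4.9 kg.
Tool frame: the origin (TCP) lies at the very end of the fingers, on their centre line; the grasp point (between the pads) lies 19 mm behind it; z points along the fingers, y is the direction in which the jaws open and shut (so a half turn about z gives the same grasp; the last joint's range is limited). The gripper opens to 85 mm and grips with 20 to 120 N. Pads are 22 mm wide; open, the fingers measure 114 mm over their backs; the gripper's body (76 mm by 85 mm) begins 54 mm behind the grasp point. The pads swing forward as they close: fully open they stand 13 mm farther back than shut.
Start: joints at [1.008, 0.326, -0.193, 1.052, 0, 1.437], TCP at [228.676, 500.226, 231.281] pointing down, gripper open.
Joint ranges: [-2.65, 2.65], [-0.97, 1.79], [-1.3, 1.35], [-1.93, 2.1], [-1.47, 1.37], [-3.14, 3.14]. Speed limits (rad/s): [2.57, 2.57, 3.14, 3.14, 3.14, 3.14].

### API

Orientations are given as a rotation vector (axis times angle).
In Python, from bench import bot gives the robot as it stands.
- The arm moves only by the tool apply_moves, never from a script. Its arguments are lists of equal length, an entry for each row: "hand": the closure, from 0 (fully open) to 1 (shut); "slide": the shift along the tool's x, y, z in m, a list of three; "rot": the turn, a rotation vector about the tool's x, y, z in degrees, a list of three. A call has exactly 8 rows; each row is the pose to reach, as a shift and turn from the pose measured when the call began, along the tool's axes at that moment; what a row does not reach only later rows make up. A row lasts 1/12 s, in which the tool goes at most 41.7 mm and 7.16 degrees, less where a joint would pass 70% of its speed; a pose out of reach is approached as far as the arm can. A call with a gripper value outside its range is refused whole. The fingers move at their own pace and stop on an object; the grip force is fixed at half the most. Time passes only in rows, so rows that repeat a pose let the fingers close, or fill a call up. It gives the time, the measured TCP pose, the force and the opening at its end, in the units of the state.
- bot.read_state(): the state, without advancing time (a new reading comes with each control period).
- bot.grab_frame(name): name is "scene" or "top"; returns a dict with "image" (400x640x3 uint8, red, green, blue), "depth" (400x640 float32, mm along the optical axis (not along the pixel's ray), 0 where there is no reading), "mtx" (3x3 intrinsics, pixels), "k1" (the pictures are not rectified: a ray, as slopes to the right and down, at radius r is drawn at 1 + k1 r^2 times it, then the intrinsics apply), "eye" and "orientation" of the camera in the world. Camera axes: x right, y down, z forward; pixel columns grow to the right and rows downward; lengths in mm; the calibration is good to about 2 mm. A picture is of the moment at which its call begins.
- bot.job_done(): hands the job in, once; it reports no verdict.
Trained networks look in a picture, given as the dict that the camera call returned (one of the last four; its "shot" number tells which), for a name from the list of things; names that differ only in an ending like _2 or _b are one class to them, and where a whole thing is asked for, a point or a joint stands for the part that bears it (a point fixed in the world has none). Each returns a list of dicts, best first, with "confidence" (0 to 1); they miss things now and then, are a little off and sometimes report something else, mostly with a low value. They report only what shows in the picture. A call takes as long as a camera call. They do not tell look-alikes from the thing itself.
- bot.find_in(query, picture): "centre" ([x, y, z] in mm, in world coordinates, good to about 4 mm: the middle of the surface that is visible of it).
- bot.pinpoint(query, picture): "centre" ([x, y, z] in mm, in world coordinates, good to about 4 mm: a listed point, or the origin of a listed thing).
The state is a dict: "time_s": time; "q": joint angles; "dq": joint speeds; "joint_torque": joint torques, N m; "tcp_pos": TCP position; "ee_rot": TCP orientation; "contact_force": force on the tool from outside, world axes, zero at the start; "ft_torque": the same for the moment, N m; "gripper_width": opening from 0.0 (shut) to 1.0 (fully open).
Only numpy, scipy, OpenCV 4.12 (cv2) and the standard library are available. Lean on these libraries where they do the work, as an engineer would, in place of code of your own. Each camera call takes 0.05 s, during which the arm holds its last target.

## Working session

There is one attempt and no reset: what is moved stays moved. The work goes in short steps, Python scripts to look and compute and a tool call to move; the robot and the scene stay as the last step left them, time stands still between calls to the robot, and variables do not carry over. Pictures are saved under pics/ and viewed, and the job is handed in when it is done.

Besides the shell and the picture viewer there is one more tool, called after ">>>" as name(argument=value, ...) on one line, values as JSON. apply_moves: Moves the arm, as the interface text tells. Its arguments: {"type":"object","properties":{"hand":{"type":"array","items":{"type":"number"}},"slide":{"type":"array","items":{"type":"array","items":{"type":"number"}}},"rot":{"type":"array","items":{"type":"array","items":{"type":"number"}}}},"required":["hand","slide","rot"]}

```bash
mkdir -p pics; ls; cat > h.py <<'E'
import numpy as np, cv2
from scipy.spatial.transform import Rotation as R
from bench import bot
def st():
    s=bot.read_state(); return s
def cam(n,fn=None):
    f=bot.grab_frame(n)
    if fn: cv2.imwrite('pics/'+fn+'.png',f['image'][:,:,::-1])
    return f
E
python3 - <<'E'
from h import *
s=st(); print({k:np.round(v,3) for k,v in s.items()})
for n in ['scene','top']:
    f=cam(n,n+'0')
    print(n,f['eye'],f['orientation'],f['mtx'],f['k1'])
    for q in ['locker','locker_floor','hinge_mid','handle','bolt_tab','stay_boss','tin','jar','spray','wrench']:
        for r in bot.pinpoint(q,f)[:3]: print(q,np.round(r['centre'],1),round(r['confidence'],2))
E
```

```text
pics
{'time_s': np.float64(0.0), 'q': array([ 1.008,  0.327, -0.194,  1.052, -0.   ,  1.437]), 'dq': array([ 0.   , -0.001,  0.001, -0.001, -0.001, -0.   ]), 'joint_torque': array([-3.0000e-03, -4.4340e+01,  2.6244e+01,  1.6000e-02, -0.0000e+00,
        0.0000e+00]), 'tcp_pos': array([228.35 , 499.706, 230.503]), 'ee_rot': array([-6.680e-01, -3.069e+00,  3.000e-03]), 'contact_force': array([-0.03 , -0.214, -0.075]), 'ft_torque': array([ 0.015, -0.037,  0.023]), 'gripper_width': np.float64(1.001)}
scene [1052.24000375 -200.74466481  927.15361171] [-2.08282426 -1.57740344  0.47492938] [[406.05696054   0.         325.23643916]
 [  0.         406.05696054 195.84137168]
 [  0.           0.           1.        ]] -0.10654227196998778
locker [519.7  -0.8   4.3] 0.97
hinge_mid [635.1   0.8 139.3] 0.77
handle [438.   -8.8 123.5] 0.72
bolt_tab [438.2  27.5 128.8] 0.65
stay_boss [628.7 172.3 132.8] 0.86
tin [ 356.4 -357.9    4.7] 0.98
tin [ 474.5 -268.5    2.2] 0.93
tin [ 452.2 -373.2   -1. ] 0.71
spray [444.1 348.4   0. ] 0.74
wrench [ 699.  -393.1    1.6] 0.71
wrench [434.6  -7.  121.7] 0.25
top [ 339.30790864  -13.94925888 1101.60603632] [-2.13725824  2.11488421 -0.18595169] [[395.21882922   0.         314.3880517 ]
 [  0.         395.21882922 200.99127064]
 [  0.           0.           1.        ]] -0.09965907323357168
locker [ 5.236e+02 -3.400e+00  2.000e-01] 0.63
hinge_mid [634.9  -2.3 140.9] 0.76
handle [439.2 -11.1 128.5] 0.71
handle [ 4.437e+02  3.446e+02 -4.000e-01] 0.38
bolt_tab [434.7  18.6 128. ] 0.59
stay_boss [627.6 171.7 137. ] 0.81
tin [ 354.2 -358.2   -4.7] 0.98
tin [ 465.6 -270.1   -3.3] 0.81
tin [ 456.2 -371.9    1.2] 0.64
jar [443.4 346.2  -0.9] 0.16
spray [443.2 346.5   0.7] 0.98
wrench [ 6.992e+02 -3.923e+02 -2.000e-01] 0.94
```

View pics/scene0.png

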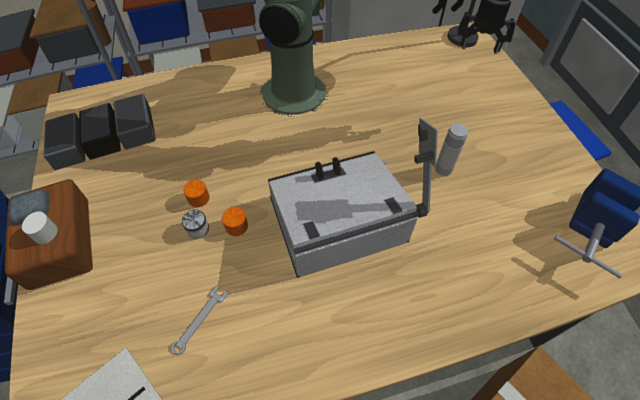

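View pics/top0.png

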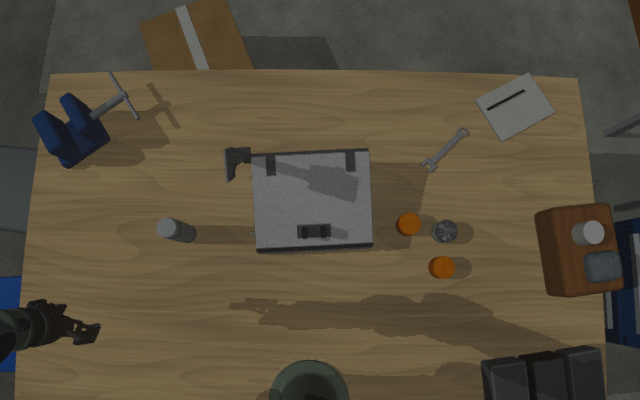

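The scene picture shows the metal tin at about (195,222), with two orange look-alikes at (196,192) and (234,221). The locker's tabs are at (320,170)–(337,163), and the stay arm is on its left cheek at (425,170). In the top picture the real tin is at (445,231), which matches the network's tin at (454,-372). Next I'll refine the locker's yaw and the tab and tin positions from depth.

```bash
cat >> h.py <<'E'
def cloud(f):
    d=f['depth'].astype(float); K=f['mtx']; h,w=d.shape
    u,v=np.meshgrid(np.arange(w),np.arange(h))
    xd=(u-K[0,2])/K[0,0]; yd=(v-K[1,2])/K[1,1]
    x,y=xd.copy(),yd.copy()
    for _ in range(8):
        s=1+f['k1']*(x*x+y*y); x=xd/s;y=yd/s
    P=np.stack([x*d,y*d,d],-1)
    W=P@R.from_rotvec(f['orientation']).as_matrix().T+f['eye']
    W[d==0]=np.nan
    return W
def mrect(P): return cv2.minAreaRect(P.astype(np.float32))
E
python3 - <<'E'
from h import *
for n in ['scene','top']:
    f=cam(n); W=cloud(f); img=f['image'].astype(int); p=W.reshape(-1,3); c=img.reshape(-1,3)
    ok=np.isfinite(p[:,0]); p=p[ok];c=c[ok]
    # bench z
    b=p[(abs(p[:,0]-450)<60)&(abs(p[:,1]+200)<20)]; print(n,'bench',np.median(b[:,2]))
    # door
    m=(abs(p[:,0]-520)<160)&(abs(p[:,1])<190)&(p[:,2]>40)&(p[:,2]<175)
    # tin
    t=p[(np.hypot(p[:,0]-454,p[:,1]+372)<45)&(p[:,2]>42)&(p[:,2]<65)]
    print('tin top',len(t),t.mean(0),cv2.minEnclosingCircle(t[:,:2].astype(np.float32)))
    # door plane
    q=p[m&(abs(p[:,0]-530)<60)&(abs(p[:,1])<120)]
    A=np.c_[q[:,:2],np.ones(len(q))]; s=np.linalg.lstsq(A,q[:,2],rcond=None)[0]; print('plane',s,'slope',np.arctan(np.hypot(s[0],s[1])),'yaw',np.arctan2(s[1],s[0]))
    r=p[:,2]-(p[:,0]*s[0]+p[:,1]*s[1]+s[2])
    d=p[m&(abs(r)<5)]; print('door rect',mrect(d[:,:2]))
    tb=p[m&(r>10)&(r<60)&(abs(p[:,0]-440)<50)&(abs(p[:,1])<70)]; print('tabs',len(tb),tb.min(0),tb.max(0),mrect(tb[:,:2]))
    tt=tb[tb[:,2]>tb[:,2].max()-15]; 
    arm=p[(p[:,2]>180)&(p[:,2]<400)&(p[:,1]>140)&(p[:,1]<200)&(abs(p[:,0]-580)<120)]; 
    if len(arm): print('arm',len(arm),arm.min(0),arm.max(0)); 
    for z in range(180,400,30):
        a=arm[(arm[:,2]>=z)&(arm[:,2]<z+30)]
        if len(a): print(z,a.min(0).round(),a.max(0).round(),a.mean(0).round())
    k=cv2.resize(f['image'],None,fx=1,fy=1)
    if n=='scene': cr=f['image'][110:290,250:480]
    else: cr=f['image'][130:270,210:390]
    cv2.imwrite(f'pics/crop_{n}.png',cv2.resize(cr,None,fx=3,fy=3,interpolation=cv2.INTER_CUBIC)[:,:,::-1])
E
```

```text
scene bench -0.5576041493312687
tin top 399 [ 456.64973845 -366.57390975   48.9715785 ] ((455.89990234375, -367.3027038574219), 31.098844528198242)
plane [ 2.66986398e-01  1.62649972e-02 -1.89127754e+01] slope 0.2613628584566867 yaw 0.06084549783452299
door rect ((522.63525390625, 8.2720947265625), (253.55909729003906, 324.0059814453125), 3.1448326110839844)
tabs 203 [423.68893972 -38.52551736 108.53522784] [459.07978445  21.62615365 143.826019  ] ((441.0193786621094, -9.118247985839844), (31.51203727722168, 59.897491455078125), 5.214511871337891)
arm 1005 [520.51403992 140.29876578 180.09336353] [627.08769442 176.19771833 350.35937073]
180 [589. 168. 180.] [627. 176. 210.] [611. 171. 196.]
210 [578. 167. 210.] [616. 174. 239.] [599. 170. 225.]
240 [545. 165. 240.] [604. 174. 270.] [582. 169. 255.]
270 [538. 140. 271.] [611. 176. 300.] [585. 163. 289.]
300 [521. 141. 300.] [602. 175. 330.] [565. 164. 316.]
330 [528. 165. 330.] [589. 173. 350.] [565. 169. 338.]
top bench -0.5551543525566558
tin top 396 [ 452.06392078 -365.47703628   49.22403246] ((452.5725402832031, -365.3849182128906
[... 151 characters left out ...]
17188, 6.222564697265625), (245.27059936523438, 319.96673583984375), 3.585498332977295)
tabs 140 [421.39101101 -38.39792692 112.09322057] [456.62576074  21.20802983 145.1394848 ] ((438.9285888671875, -8.389228820800781), (32.09371566772461, 59.25632095336914), 3.8238515853881836)
arm 489 [515.65043607 140.29096601 183.27922769] [618.6082931  174.9977332  352.65205436]
180 [587. 170. 183.] [619. 172. 210.] [604. 171. 194.]
210 [580. 170. 211.] [608. 175. 240.] [595. 171. 225.]
240 [539. 167. 246.] [597. 171. 269.] [578. 170. 258.]
270 [530. 141. 270.] [607. 174. 300.] [582. 162. 294.]
300 [516. 140. 300.] [597. 173. 330.] [559. 163. 315.]
330 [520. 166. 330.] [583. 174. 353.] [552. 170. 339.]
```

View pics/crop_scene.png

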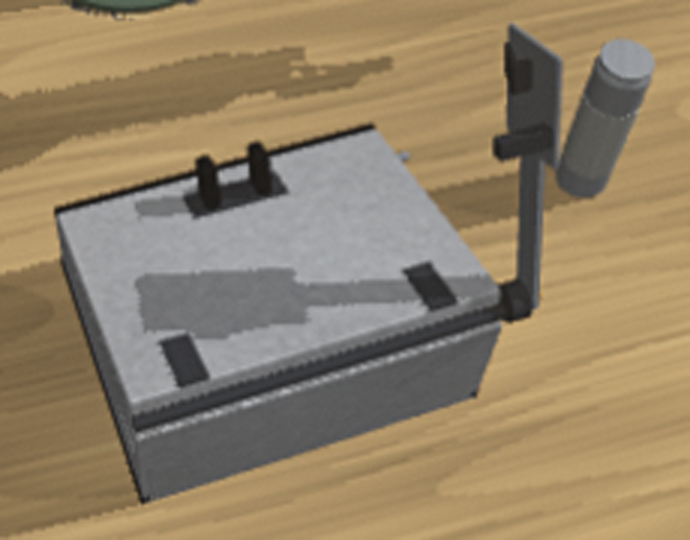

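View pics/crop_top.png

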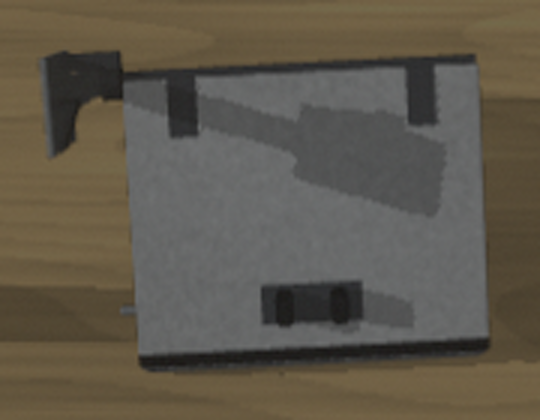

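```bash
cat >> h.py <<'E'
YAW=0.061; HINGE=np.array([636.5,2.5,135.])
U=np.array([np.cos(YAW),np.sin(YAW),0]); V=np.array([-np.sin(YAW),np.cos(YAW),0]); Z=np.array([0,0,1.])
def handle(th,dy=0,hinge=None):
    h=HINGE if hinge is None else hinge
    a=th-.26
    return h+195*(-np.cos(a)*U+np.sin(a)*Z)+42*(np.sin(a)*U+np.cos(a)*Z)+dy*V
def toolR(tilt,yaw=YAW,sign=1):
    # tilt>0: tool z leans from -Z toward -U ; tool y = sign*V
    u=np.array([np.cos(yaw),np.sin(yaw),0]); v=np.array([-np.sin(yaw),np.cos(yaw),0])
    z=-np.cos(tilt)*Z-np.sin(tilt)*u; y=sign*v; x=np.cross(y,z)
    return np.c_[x,y,z]
def tcp_for_grasp(g,Rm): return g+19*Rm[:,2]
def cur():
    s=bot.read_state(); return np.array(s['tcp_pos'],float),R.from_rotvec(s['ee_rot']).as_matrix(),s
def plan(wps,hands):
    """wps: 8 (pos mm,Rm) -> prints rows"""
    p0,R0,s=cur()
    sl=[];ro=[]
    for p,Rm in wps:
        sl.append([round(float(x)/1000,4) for x in R0.T@(p-p0)])
        ro.append([round(float(x),1) for x in np.degrees(R.from_matrix(R0.T@Rm).as_rotvec())])
    print('hand',hands);print('slide',sl);print('rot',ro)
def lin(p1,R1,n=8,hold=0,p0=None,R0=None):
    a,b,s=cur()
    if p0 is None:p0=a
    if R0 is None:R0=b
    d=R.from_matrix(R0.T@R1).as_rotvec(); out=[]
    for i in range(n):
        t=min(1,(i+1)/max(1,(n-hold))); out.append((p0+(p1-p0)*t,R0@R.from_rotvec(d*t).as_matrix()))
    return out
def show():
    p,Rm,s=cur(); w=s['gripper_width']
    print('t',round(float(s['time_s']),2),'tcp',p.round(1),'grasp',(p-19*Rm[:,2]).round(1),'F',np.round(s['contact_force'],1),'T',np.round(s['ft_torque'],2),'w',round(float(w)*85,1))
    print('toolx',Rm[:,0].round(3),'tooly',Rm[:,1].round(3),'toolz',Rm[:,2].round(3),'q',np.round(s['q'],2))
E
python3 - <<'E'
from h import *
show()
for sg in (1,-1):
    Rm=toolR(-.2,sign=sg); _,R0,_=cur(); print(sg,np.degrees(R.from_matrix(R0.T@Rm).as_rotvec()).round(1))
print(handle(0),handle(1.5))
# two calls: approach above handle
Rm=toolR(-0.2,sign=1)
E
```

```text
t 1.2 tcp [228.7 500.2 231.3] grasp [228.7 500.2 250.3] F [-0.5  0.8 -0.3] T [-0.02  0.    0.02] w 85.2
toolx [-0.909  0.416 -0.   ] tooly [0.416 0.909 0.   ] toolz [ 0.  0. -1.] q [ 1.01  0.33 -0.19  1.05 -0.    1.44]
1 [ -2.8 -11.2 -28. ]
-1 [-15.2   3.8 151.3]
[437.62714855  -9.64631315 125.45767146] [612.93156966   1.0605399  333.06932384]
```

```bash
python3 - <<'E'
from h import *
Rm=toolR(-.15); g=handle(0,-5)-90*Rm[:,2]; p=tcp_for_grasp(g,Rm)
p0,R0,_=cur(); w=lin(p,Rm,16)
print(p); plan(w[:8],0); plan(w[8:],0)
E
```

```text
[427.34158602 -15.28382878 195.660418  ]
hand 0
slide [[-0.0247, -0.0241, 0.0022], [-0.0494, -0.0483, 0.0045], [-0.0741, -0.0724, 0.0067], [-0.0988, -0.0966, 0.0089], [-0.1234, -0.1207, 0.0111], [-0.1481, -0.1449, 0.0134], [-0.1728, -0.169, 0.0156], [-0.1975, -0.1931, 0.0178]]
rot [[-0.1, -0.5, -1.8], [-0.3, -1.1, -3.5], [-0.4, -1.6, -5.3], [-0.5, -2.1, -7.0], [-0.7, -2.6, -8.8], [-0.8, -3.2, -10.5], [-0.9, -3.7, -12.3], [-1.1, -4.2, -14.0]]
hand 0
slide [[-0.2222, -0.2173, 0.02], [-0.2469, -0.2414, 0.0223], [-0.2716, -0.2656, 0.0245], [-0.2963, -0.2897, 0.0267], [-0.3209, -0.3138, 0.0289], [-0.3456, -0.338, 0.0312], [-0.3703, -0.3621, 0.0334], [-0.395, -0.3863, 0.0356]]
rot [[-1.2, -4.7, -15.8], [-1.3, -5.3, -17.5], [-1.4, -5.8, -19.3], [-1.6, -6.3, -21.0], [-1.7, -6.8, -22.8], [-1.8, -7.4, -24.5], [-2.0, -7.9, -26.3], [-2.1, -8.4, -28.0]]
```

>>> apply_moves(hand=[0,0,0,0,0,0,0,0], slide=[[-0.02,-0.02,0.002],[-0.045,-0.044,0.004],[-0.072,-0.07,0.006],[-0.1,-0.098,0.009],[-0.125,-0.122,0.011],[-0.15,-0.147,0.013],[-0.175,-0.171,0.016],[-0.2,-0.196,0.018]], rot=[[0,-0.5,-1.8],[0,-1,-3.5],[-0.4,-1.6,-5.3],[-0.5,-2.1,-7],[-0.7,-2.6,-8.8],[-0.8,-3.2,-10.5],[-0.9,-3.7,-12.3],[-1.1,-4.2,-14]])

```text
time_s: 1.87
tcp_pos: [329.4, 237.5, 213.3]
ee_rot: [0.279, 3.052, 0.005]
contact_force: [1.1, 0.3, -0.1]
gripper_width: 0.999
```

```bash
python3 - <<'E'
from h import *
show()
Rm=toolR(-.15); g=handle(0,-5)-90*Rm[:,2]; p=tcp_for_grasp(g,Rm)
plan(lin(p,Rm,8,1),0)
E
```

```text
t 1.87 tcp [329.4 237.5 213.3] grasp [328.  237.5 232.3] F [ 1.1  0.3 -0.1] T [-0.04  0.01  0.  ] w 84.9
toolx [-0.981  0.181 -0.076] tooly [0.181 0.983 0.01 ] toolz [ 0.077 -0.003 -0.997] q [ 0.47  0.02 -0.62  0.86 -0.04  0.65]
hand 0
slide [[-0.0201, -0.033, 0.0037], [-0.0401, -0.066, 0.0074], [-0.0602, -0.099, 0.0111], [-0.0803, -0.132, 0.0149], [-0.1003, -0.165, 0.0186], [-0.1204, -0.198, 0.0223], [-0.1404, -0.231, 0.026], [-0.1404, -0.231, 0.026]]
rot [[-0.1, -0.6, -2.0], [-0.3, -1.2, -4.0], [-0.4, -1.8, -6.0], [-0.6, -2.4, -7.9], [-0.7, -3.0, -9.9], [-0.8, -3.6, -11.9], [-1.0, -4.1, -13.9], [-1.0, -4.1, -13.9]]
```

>>> apply_moves(hand=[0,0,0,0,0,0,0,0], slide=[[-0.02,-0.033,0.004],[-0.04,-0.066,0.007],[-0.06,-0.099,0.011],[-0.08,-0.132,0.015],[-0.1,-0.165,0.019],[-0.12,-0.198,0.022],[-0.14,-0.231,0.026],[-0.14,-0.231,0.026]], rot=[[0,-0.6,-2],[-0.3,-1.2,-4],[-0.4,-1.8,-6],[-0.6,-2.4,-8],[-0.7,-3,-10],[-0.8,-3.6,-12],[-1,-4.1,-13.9],[-1,-4.1,-13.9]])

```text
time_s: 2.53
tcp_pos: [429.6, -21.5, 196.1]
ee_rot: [-0.079, 2.988, 0.001]
contact_force: [0.4, -0.3, 0.2]
gripper_width: 1.002
```

```bash
python3 - <<'E'
from h import *
show()
f=cam('scene'); cv2.imwrite('pics/a1.png',cv2.resize(f['image'][90:270,230:450],None,fx=3,fy=3)[:,:,::-1])
Rm=toolR(-.15); g=handle(0,-5); p=tcp_for_grasp(g,Rm)-3*Rm[:,2]
plan(lin(p,Rm,8,1),0)
E
```

```text
t 2.53 tcp [429.6 -21.5 196.1] grasp [426.7 -21.6 214.9] F [ 0.4 -0.3  0.2] T [-0.01  0.12  0.02] w 85.2
toolx [-0.987 -0.053 -0.152] tooly [-0.053  0.999 -0.003] toolz [ 0.152  0.005 -0.988] q [-0.25  0.02 -0.68  0.72  0.04 -0.3 ]
hand 0
slide [[0.0001, 0.0005, 0.0124], [0.0002, 0.001, 0.0249], [0.0002, 0.0015, 0.0373], [0.0003, 0.002, 0.0498], [0.0004, 0.0025, 0.0622], [0.0005, 0.003, 0.0746], [0.0005, 0.0035, 0.0871], [0.0005, 0.0035, 0.0871]]
rot [[-0.0, 0.0, -0.1], [-0.0, 0.0, -0.1], [-0.0, 0.0, -0.2], [-0.0, 0.0, -0.2], [-0.1, 0.0, -0.3], [-0.1, 0.0, -0.3], [-0.1, 0.0, -0.4], [-0.1, 0.0, -0.4]]
```

View pics/a1.png

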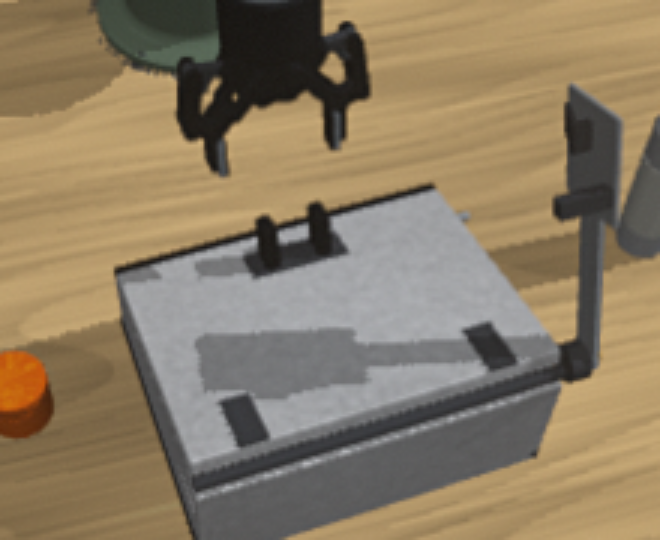

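The picture shows the open fingers at (222,170) and (337,145), straddling the tabs at (265,240) and (320,225), with clearance on both sides. I'll go down over them.

>>> apply_moves(hand=[0,0,0,0,0,0,0,0], slide=[[0,0.002,0.01],[0,0.004,0.02],[0,0.005,0.034],[0,0.005,0.048],[0,0.005,0.061],[0,0.005,0.074],[0,0.005,0.087],[0,0.005,0.087]], rot=[[0,0,0],[0,0,-0.2],[0,0,-0.4],[0,0,-0.4],[0,0,-0.4],[0,0,-0.4],[0,0,-0.4],[0,0,-0.4]])

```text
time_s: 3.25
tcp_pos: [439.0, -11.3, 107.9]
ee_rot: [-0.094, 2.994, 0.007]
contact_force: [0.0, 0.4, 0.1]
gripper_width: 0.999
```

```bash
python3 - <<'E'
from h import *
show()
f=cam('scene'); cv2.imwrite('pics/a2.png',cv2.resize(f['image'][90:270,230:450],None,fx=3,fy=3)[:,:,::-1])
g=cam('top'); cv2.imwrite('pics/a2t.png',cv2.resize(g['image'][170:270,250:390],None,fx=4,fy=4)[:,:,::-1])
p,Rm,_=cur(); print('grasp-handle in (U,V,Z)',[(p-19*Rm[:,2]-handle(0))@a for a in (U,V,Z)])
E
```

```text
t 3.25 tcp [439.  -11.3 107.9] grasp [436.2 -11.5 126.7] F [0.  0.4 0.1] T [-0.02  0.15 -0.04] w 84.9
toolx [-0.987 -0.062 -0.146] tooly [-0.063  0.998  0.   ] toolz [ 0.146  0.009 -0.989] q [-0.22  0.17 -0.79  0.48  0.04 -0.28]
grasp-handle in (U,V,Z) [np.float64(-0.5417575191940165), np.float64(-2.3297254653271335), np.float64(3.033415073917638)]
```

View pics/a2.png

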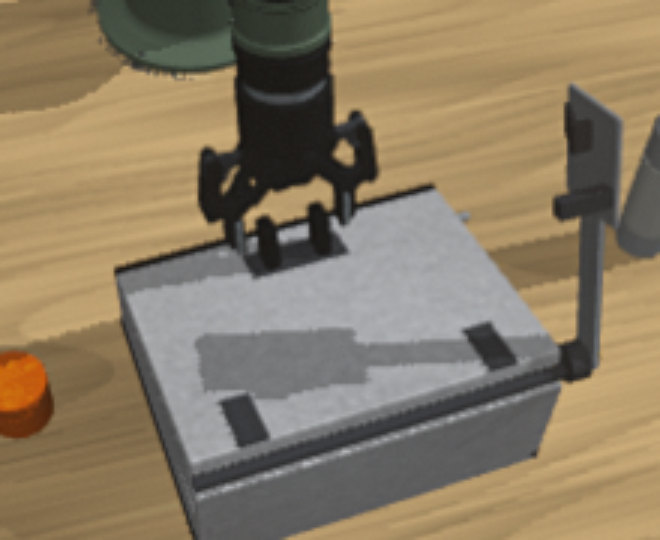

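View pics/a2t.png

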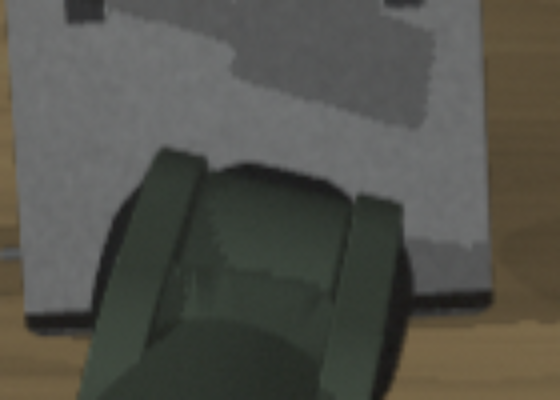

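The scene crop shows the fingers at (237,240) and (347,205) outside the tabs at (267,243) and (320,228). The top view is blocked by the wrist. I'll close now, sliding towards the fixed tab.

>>> apply_moves(hand=[0.2,0.35,0.5,0.7,1,1,1,1], slide=[[0,-0.001,0.001],[0,-0.002,0.002],[0,-0.003,0.003],[0,-0.004,0.003],[0,-0.005,0.003],[0,-0.006,0.003],[0,-0.0065,0.003],[0,-0.0065,0.003]], rot=[[0,0,0],[0,0,0],[0,0,0],[0,0,0],[0,0,0],[0,0,0],[0,0,0],[0,0,0]])

```text
time_s: 4.02
tcp_pos: [441.4, -18.6, 108.4]
ee_rot: [-0.092, 2.99, 0.006]
contact_force: [-5.7, 0.7, 17.9]
gripper_width: 0.476
```

```bash
python3 - <<'E'
from h import *
show()
f=cam('scene'); cv2.imwrite('pics/a3.png',cv2.resize(f['image'][90:270,230:450],None,fx=3,fy=3)[:,:,::-1])
p,Rm,_=cur(); print('grasp-handle in (U,V,Z)',[(p-19*Rm[:,2]-handle(0))@a for a in (U,V,Z)])
E
```

```text
t 4.02 tcp [441.4 -18.6 108.4] grasp [438.5 -18.8 127.2] F [-5.7  0.7 17.9] T [0.56 1.02 0.06] w 40.4
toolx [-0.987 -0.061 -0.15 ] tooly [-0.062  0.998 -0.001] toolz [ 0.15   0.008 -0.989] q [-0.24  0.17 -0.79  0.47  0.04 -0.3 ]
grasp-handle in (U,V,Z) [np.float64(0.35752470267826575), np.float64(-9.14607296996597), np.float64(1.6859501583131475)]
```

View pics/a3.png

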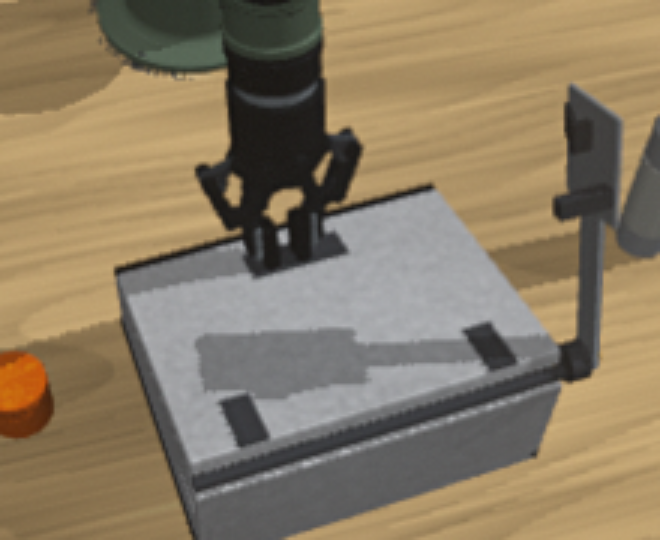

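```bash
cat >> h.py <<'E'
def tilt(th): return -0.15+0.5*th
def arc(t0,t1,n=8,hold=0,dy=-9,off=2.0,tf=tilt):
    """rows for door angle t0->t1"""
    out=[]
    for i in range(n):
        th=t0+(t1-t0)*min(1,(i+1)/max(1,n-hold)); a=th-.26
        nn=np.sin(a)*U+np.cos(a)*Z
        Rm=toolR(tf(th)); out.append((tcp_for_grasp(handle(th,dy)+off*nn,Rm),Rm))
    return out
def doorang():
    p,Rm,_=cur(); g=p-19*Rm[:,2]-HINGE
    x=g@U; z=g@Z
    ang=np.arctan2(z,-x); a0=np.arctan2(44,195); 
    print('door est',round(ang-a0+.26,3),'radius',round(np.hypot(x,z),1),'(exp',round(np.hypot(44,195),1),') dy',round(g@V,1),'tilt',round(float(np.arcsin(-Rm[:,2]@U)),3))
E
python3 - <<'E'
from h import *
show(); doorang(); plan(arc(0,.15),1)
E
```

```text
t 4.07 tcp [441.4 -18.6 108.4] grasp [438.5 -18.8 127.1] F [-7.6  1.8 17.4] T [0.61 1.02 0.07] w 40.6
toolx [-0.987 -0.061 -0.15 ] tooly [-0.062  0.998 -0.001] toolz [ 0.15   0.008 -0.989] q [-0.24  0.17 -0.79  0.47  0.04 -0.3 ]
door est -0.001 radius 199.0 (exp 199.9 ) dy -9.1 tilt -0.151
hand 1
slide [[0.0006, 0.0002, -0.0041], [0.0002, 0.0002, -0.0078], [-0.0002, 0.0002, -0.0115], [-0.0007, 0.0001, -0.0152], [-0.0012, 0.0001, -0.0189], [-0.0019, 0.0001, -0.0226], [-0.0026, 0.0001, -0.0262], [-0.0033, 0.0001, -0.0299]]
rot [[-0.0, 0.6, 0.0], [-0.0, 1.1, 0.0], [-0.0, 1.6, 0.0], [-0.0, 2.2, 0.0], [-0.0, 2.7, 0.0], [-0.0, 3.3, 0.0], [-0.0, 3.8, 0.0], [-0.0, 4.3, 0.0]]
```

>>> apply_moves(hand=[1,1,1,1,1,1,1,1], slide=[[0,0,-0.004],[0,0,-0.008],[0,0,-0.0115],[-0.0005,0,-0.015],[-0.001,0,-0.019],[-0.002,0,-0.0225],[-0.0025,0,-0.026],[-0.0035,0,-0.03]], rot=[[0,0.6,0],[0,1.1,0],[0,1.6,0],[0,2.2,0],[0,2.7,0],[0,3.3,0],[0,3.8,0],[0,4.3,0]])

```text
time_s: 4.73
tcp_pos: [441.0, -18.6, 138.5]
ee_rot: [-0.094, 3.064, 0.003]
contact_force: [6.3, 0.3, -7.5]
gripper_width: 0.467
```

```bash
python3 - <<'E'
from h import *
show(); doorang(); plan(arc(.15,.4),1)
E
```

```text
t 4.73 tcp [441.  -18.6 138.5] grasp [439.5 -18.7 157.5] F [ 6.3  0.3 -7.5] T [ 0.58 -0.13  0.03] w 39.7
toolx [-0.995 -0.061 -0.076] tooly [-0.062  0.998 -0.   ] toolz [ 0.076  0.004 -0.997] q [-0.22  0.17 -0.67  0.66  0.02 -0.29]
door est 0.151 radius 199.2 (exp 199.9 ) dy -9.2 tilt -0.076
hand 1
slide [[-0.0002, 0.0002, -0.006], [-0.0014, 0.0002, -0.0121], [-0.0027, 0.0002, -0.0182], [-0.0042, 0.0002, -0.0242], [-0.0059, 0.0002, -0.0301], [-0.0078, 0.0002, -0.036], [-0.0099, 0.0002, -0.0418], [-0.0122, 0.0001, -0.0475]]
rot [[-0.0, 0.9, 0.0], [-0.0, 1.8, 0.0], [-0.0, 2.7, 0.0], [-0.0, 3.6, 0.0], [-0.0, 4.5, 0.0], [-0.0, 5.4, 0.0], [-0.0, 6.3, 0.0], [-0.0, 7.2, 0.0]]
```

>>> apply_moves(hand=[1,1,1,1,1,1,1,1], slide=[[0,0,-0.006],[-0.0015,0,-0.012],[-0.0025,0,-0.018],[-0.004,0,-0.024],[-0.006,0,-0.03],[-0.008,0,-0.036],[-0.01,0,-0.042],[-0.012,0,-0.0475]], rot=[[0,0.9,0],[0,1.8,0],[0,2.7,0],[0,3.6,0],[0,4.5,0],[0,5.4,0],[0,6.3,0],[0,7.2,0]])

```text
time_s: 5.4
tcp_pos: [450.0, -18.1, 186.5]
ee_rot: [0.095, -3.09, 0.002]
contact_force: [5.3, -0.0, -9.6]
gripper_width: 0.472
```

```bash
python3 - <<'E'
from h import *
show(); doorang(); plan(arc(.4,.7),1)
E
```

```text
t 5.4 tcp [450.  -18.1 186.5] grasp [450.9 -18.  205.5] F [ 5.3 -0.  -9.6] T [ 0.58 -0.61  0.04] w 40.1
toolx [-0.997 -0.061  0.05 ] tooly [-0.061  0.998  0.   ] toolz [-0.05  -0.003 -0.999] q [-0.2   0.22 -0.46  0.94 -0.01 -0.26]
door est 0.399 radius 199.4 (exp 199.9 ) dy -9.2 tilt 0.05
hand 1
slide [[-0.0016, 0.0002, -0.0074], [-0.0039, 0.0002, -0.0144], [-0.0065, 0.0002, -0.0213], [-0.0094, 0.0002, -0.0281], [-0.0125, 0.0002, -0.0348], [-0.0159, 0.0002, -0.0413], [-0.0195, 0.0002, -0.0477], [-0.0233, 0.0002, -0.054]]
rot [[0.0, 1.1, 0.0], [0.0, 2.1, 0.0], [0.0, 3.2, 0.0], [0.0, 4.3, 0.0], [0.0, 5.4, 0.0], [0.0, 6.4, 0.0], [0.0, 7.5, 0.0], [0.0, 8.6, 0.0]]
```

>>> apply_moves(hand=[1,1,1,1,1,1,1,1], slide=[[-0.0015,0,-0.0074],[-0.004,0,-0.0145],[-0.0065,0,-0.0213],[-0.0095,0,-0.028],[-0.0125,0,-0.035],[-0.016,0,-0.0413],[-0.0195,0,-0.0477],[-0.0233,0,-0.054]], rot=[[0,1.1,0],[0,2.1,0],[0,3.2,0],[0,4.3,0],[0,5.4,0],[0,6.4,0],[0,7.5,0],[0,8.6,0]])

```text
time_s: 6.07
tcp_pos: [475.4, -16.5, 238.2]
ee_rot: [0.09, -2.937, 0.008]
contact_force: [2.7, 0.3, -10.6]
gripper_width: 0.471
```

```bash
python3 - <<'E'
from h import *
show(); doorang(); plan(arc(.7,1.0),1)
E
```

```text
t 6.07 tcp [475.4 -16.5 238.2] grasp [479.2 -16.3 256.8] F [  2.7   0.3 -10.6] T [ 0.38 -0.32 -0.07] w 40.0
toolx [-0.978 -0.06   0.202] tooly [-0.061  0.998  0.001] toolz [-0.202 -0.011 -0.979] q [-0.16  0.35 -0.17  1.26 -0.04 -0.22]
door est 0.694 radius 199.6 (exp 199.9 ) dy -9.2 tilt 0.204
hand 1
slide [[-0.0034, 0.0001, -0.0078], [-0.0067, 0.0001, -0.0143], [-0.0103, 0.0001, -0.0207], [-0.0141, 0.0002, -0.027], [-0.0181, 0.0002, -0.0331], [-0.0224, 0.0002, -0.039], [-0.0269, 0.0002, -0.0448], [-0.0316, 0.0002, -0.0504]]
rot [[0.0, 0.9, 0.0], [0.0, 1.9, 0.0], [0.0, 3.0, 0.0], [0.0, 4.1, 0.0], [0.0, 5.2, 0.0], [0.0, 6.2, 0.0], [0.0, 7.3, 0.0], [0.0, 8.4, 0.0]]
```

>>> apply_moves(hand=[1,1,1,1,1,1,1,1], slide=[[-0.0034,0,-0.0078],[-0.0067,0,-0.0143],[-0.0103,0,-0.0207],[-0.0141,0,-0.027],[-0.0181,0,-0.033],[-0.0224,0,-0.039],[-0.027,0,-0.045],[-0.0316,0,-0.0504]], rot=[[0,0.9,0],[0,1.9,0],[0,3,0],[0,4.1,0],[0,5.2,0],[0,6.2,0],[0,7.3,0],[0,8.4,0]])

```text
time_s: 6.73
tcp_pos: [515.2, -14.0, 280.1]
ee_rot: [0.085, -2.784, 0.013]
contact_force: [-1.8, 0.3, -6.8]
gripper_width: 0.469
```

```bash
python3 - <<'E'
from h import *
show(); doorang(); plan(arc(1.0,1.25),1)
E
```

```text
t 6.73 tcp [515.2 -14.  280.1] grasp [521.8 -13.7 297.9] F [-1.8  0.3 -6.8] T [ 0.39  0.28 -0.15] w 39.9
toolx [-0.936 -0.057  0.349] tooly [-0.061  0.998  0.002] toolz [-0.348 -0.02  -0.937] q [-0.13  0.53  0.18  1.57 -0.07 -0.18]
door est 0.992 radius 199.6 (exp 199.9 ) dy -9.1 tilt 0.356
hand 1
slide [[-0.0041, 0.0001, -0.0065], [-0.0076, 0.0001, -0.0115], [-0.0113, 0.0001, -0.0163], [-0.0151, 0.0001, -0.021], [-0.019, 0.0001, -0.0256], [-0.0231, 0.0001, -0.0301], [-0.0273, 0.0002, -0.0345], [-0.0317, 0.0002, -0.0387]]
rot [[0.1, 0.6, 0.0], [0.1, 1.4, 0.0], [0.1, 2.3, 0.0], [0.1, 3.2, 0.0], [0.1, 4.1, 0.0], [0.1, 5.0, 0.0], [0.1, 5.9, 0.0], [0.1, 6.8, 0.0]]
```

```bash
cat >> h.py <<'E'
def tilt(th): return min(-0.15+0.5*th, .36)
E
sed -i 's/tf=tilt):/tf=None):\n    tf=tf or tilt/' h.py
python3 - <<'E'
from h import *
plan(arc(1.0,1.25),1)
E
```

```text
hand 1
slide [[-0.0042, 0.0001, -0.0065], [-0.008, 0.0001, -0.0115], [-0.012, 0.0001, -0.0163], [-0.0161, 0.0001, -0.021], [-0.0203, 0.0001, -0.0256], [-0.0247, 0.0001, -0.03], [-0.0292, 0.0002, -0.0344], [-0.0339, 0.0002, -0.0385]]
rot [[0.1, 0.2, 0.0], [0.1, 0.2, 0.0], [0.1, 0.2, 0.0], [0.1, 0.2, 0.0], [0.1, 0.2, 0.0], [0.1, 0.2, 0.0], [0.1, 0.2, 0.0], [0.1, 0.2, 0.0]]
```

>>> apply_moves(hand=[1,1,1,1,1,1,1,1], slide=[[-0.0042,0,-0.0065],[-0.008,0,-0.0115],[-0.012,0,-0.0163],[-0.0161,0,-0.021],[-0.0203,0,-0.0256],[-0.0247,0,-0.03],[-0.0292,0,-0.0344],[-0.0339,0,-0.0385]], rot=[[0,0.2,0],[0,0.2,0],[0,0.2,0],[0,0.2,0],[0,0.2,0],[0,0.2,0],[0,0.2,0],[0,0.2,0]])

```text
time_s: 7.4
tcp_pos: [558.8, -11.3, 303.4]
ee_rot: [0.084, -2.775, 0.012]
contact_force: [-3.9, 0.2, -4.3]
gripper_width: 0.469
```

```bash
python3 - <<'E'
from h import *
show(); doorang(); plan(arc(1.25,1.36),1)
f=cam('scene'); cv2.imwrite('pics/a4.png',cv2.resize(f['image'][40:270,230:480],None,fx=2.5,fy=2.5)[:,:,::-1])
E
```

```text
t 7.4 tcp [558.8 -11.3 303.4] grasp [565.6 -11.  321.2] F [-3.9  0.2 -4.3] T [ 0.33  0.63 -0.26] w 39.9
toolx [-0.932 -0.057  0.357] tooly [-0.06   0.998  0.002] toolz [-0.357 -0.019 -0.934] q [-0.12  0.63  0.4   1.7  -0.06 -0.17]
door est 1.242 radius 199.5 (exp 199.9 ) dy -9.1 tilt 0.365
hand 1
slide [[-0.0031, 0.0001, -0.0032], [-0.0052, 0.0001, -0.005], [-0.0074, 0.0001, -0.0068], [-0.0095, 0.0001, -0.0085], [-0.0117, 0.0001, -0.0102], [-0.0139, 0.0001, -0.0118], [-0.0161, 0.0001, -0.0135], [-0.0183, 0.0001, -0.0151]]
rot [[0.1, -0.3, 0.0], [0.1, -0.3, 0.0], [0.1, -0.3, 0.0], [0.1, -0.3, 0.0], [0.1, -0.3, 0.0], [0.1, -0.3, 0.0], [0.1, -0.3, 0.0], [0.1, -0.3, 0.0]]
```

View pics/a4.png

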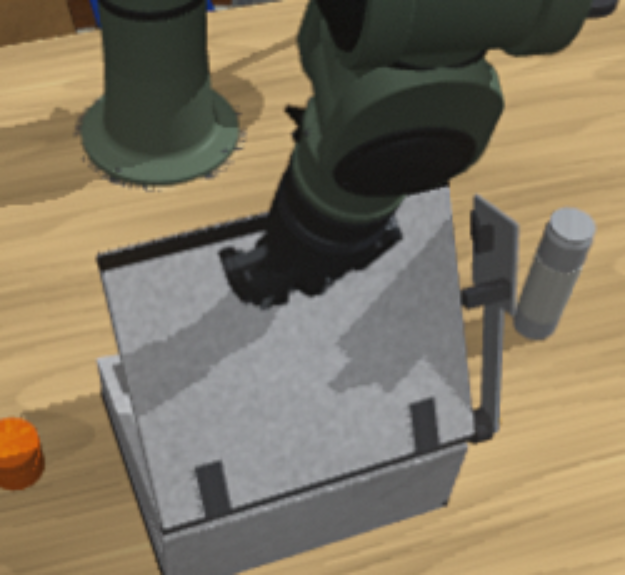

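The picture shows the door near 1.25 rad and held well, with the stay's catch block at (485,292) and its upper block at (482,232). I'll estimate the lock angle from those blocks.

```bash
python3 - <<'E'
from h import *
for n in ['scene','top']:
    f=cam(n); p=cloud(f).reshape(-1,3); p=p[np.isfinite(p[:,0])]-HINGE
    x=p@U;y=p@V;z=p[:,2]
    m=(y>140)&(y<182)&(z>40)&(z<240)&(abs(x)<150)
    ang=np.arctan2(z,-x)+.26; r=np.hypot(x,z)
    print(n,m.sum())
    for lo,hi,nm in ((140,165,'blocks'),(165,180,'plate')):
        for r0 in range(60,260,15):
            k=m&(y>lo)&(y<=hi)&(r>=r0)&(r<r0+15)
            if k.sum()>3: print(nm,r0,k.sum(),'ang',ang[k].min().round(3),np.median(ang[k]).round(3),ang[k].max().round(3),'y',y[k].min().round(),y[k].max().round())
E
```

```text
scene 1340
blocks 60 24 ang 1.436 1.489 1.549 y 140.0 149.0
blocks 75 23 ang 1.402 1.429 1.478 y 141.0 149.0
blocks 90 26 ang 1.379 1.398 1.432 y 140.0 149.0
blocks 105 24 ang 1.339 1.378 1.4 y 140.0 150.0
blocks 120 24 ang 1.347 1.365 1.383 y 140.0 149.0
blocks 135 26 ang 1.325 1.347 1.377 y 140.0 149.0
blocks 150 66 ang 1.309 1.672 1.694 y 140.0 164.0
blocks 165 84 ang 1.312 1.622 1.68 y 140.0 164.0
blocks 180 66 ang 1.305 1.428 1.492 y 142.0 165.0
blocks 195 73 ang 1.297 1.401 1.487 y 141.0 165.0
blocks 210 31 ang 1.297 1.306 1.319 y 140.0 151.0
blocks 225 21 ang 1.297 1.305 1.317 y 141.0 150.0
plate 60 45 ang 1.357 1.621 1.786 y 167.0 174.0
plate 75 45 ang 1.365 1.57 1.713 y 167.0 173.0
plate 90 47 ang 1.368 1.563 1.665 y 167.0 173.0
plate 105 55 ang 1.389 1.55 1.643 y 167.0 173.0
plate 120 36 ang 1.423 1.562 1.612 y 167.0 174.0
plate 135 54 ang 1.26 1.606 1.736 y 167.0 173.0
plate 150 83 ang 1.274 1.451 1.708 y 166.0 173.0
plate 165 102 ang 1.281 1.55 1.689 y 166.0 172.0
plate 180 79 ang 1.316 1.572 1.677 y 165.0 175.0
plate 195 115 ang 1.311 1.511 1.646 y 165.0 174.0
plate 210 113 ang 1.312 1.484 1.634 y 168.0 174.0
top 208
plate 150 7 ang 1.527 1.567 1.68 y 171.0 172.0
plate 165 35 ang 1.467 1.603 1.669 y 166.0 173.0
plate 180 23 ang 1.419 1.551 1.644 y 170.0 172.0
plate 195 44 ang 1.381 1.494 1.635 y 167.0 173.0
plate 210 97 ang 1.322 1.467 1.612 y 170.0 176.0
```

```bash
python3 - <<'E'
from h import *
show();doorang();plan(arc(1.25,1.40),1)
E
```

```text
t 7.55 tcp [559.6 -11.3 303.7] grasp [566.3 -10.9 321.4] F [-2.7  1.4 -3.3] T [ 0.42  0.41 -0.27] w 40.2
toolx [-0.933 -0.057  0.355] tooly [-0.06   0.998  0.002] toolz [-0.354 -0.019 -0.935] q [-0.12  0.62  0.4   1.7  -0.06 -0.17]
door est 1.245 radius 199.5 (exp 199.9 ) dy -9.1 tilt 0.362
hand 1
slide [[-0.0033, 0.0001, -0.0034], [-0.0062, 0.0001, -0.0058], [-0.0091, 0.0001, -0.0081], [-0.0121, 0.0001, -0.0104], [-0.0151, 0.0001, -0.0126], [-0.0181, 0.0001, -0.0148], [-0.0212, 0.0001, -0.0169], [-0.0244, 0.0001, -0.019]]
rot [[0.1, -0.1, 0.0], [0.1, -0.1, 0.0], [0.1, -0.1, 0.0], [0.1, -0.1, 0.0], [0.1, -0.1, 0.0], [0.1, -0.1, 0.0], [0.1, -0.1, 0.0], [0.1, -0.1, 0.0]]
```

>>> apply_moves(hand=[1,1,1,1,1,1,1,1], slide=[[-0.0033,0,-0.0034],[-0.0062,0,-0.0058],[-0.0091,0,-0.0081],[-0.0121,0,-0.0104],[-0.0151,0,-0.0126],[-0.0181,0,-0.0148],[-0.0212,0,-0.0169],[-0.0244,0,-0.019]], rot=[[0,0,0],[0,0,0],[0,0,0],[0,0,0],[0,0,0],[0,0,0],[0,0,0],[0,0,0]])

```text
time_s: 8.22
tcp_pos: [589.5, -9.5, 312.7]
ee_rot: [0.084, -2.778, 0.012]
contact_force: [-3.8, 0.5, -8.2]
gripper_width: 0.466
```

```bash
python3 - <<'E'
from h import *
show();doorang();plan(arc(1.40,1.44),1)
E
```

```text
t 8.22 tcp [589.5  -9.5 312.7] grasp [596.2  -9.1 330.5] F [-3.8  0.5 -8.2] T [ 0.39  0.46 -0.27] w 39.6
toolx [-0.933 -0.057  0.355] tooly [-0.06   0.998  0.002] toolz [-0.354 -0.019 -0.935] q [-0.11  0.7   0.55  1.78 -0.06 -0.16]
door est 1.402 radius 199.7 (exp 199.9 ) dy -9.1 tilt 0.363
hand 1
slide [[-0.0004, 0.0001, -0.0004], [-0.0012, 0.0001, -0.001], [-0.0021, 0.0001, -0.0015], [-0.0029, 0.0001, -0.002], [-0.0038, 0.0001, -0.0025], [-0.0046, 0.0001, -0.0031], [-0.0055, 0.0001, -0.0036], [-0.0064, 0.0001, -0.0041]]
rot [[0.1, -0.1, 0.0], [0.1, -0.1, 0.0], [0.1, -0.1, 0.0], [0.1, -0.1, 0.0], [0.1, -0.1, 0.0], [0.1, -0.1, 0.0], [0.1, -0.1, 0.0], [0.1, -0.1, 0.0]]
```

>>> apply_moves(hand=[1,1,1,1,1,1,1,1], slide=[[-0.001,0,-0.0006],[-0.002,0,-0.0012],[-0.003,0,-0.002],[-0.004,0,-0.0026],[-0.005,0,-0.0032],[-0.005,0,-0.0032],[-0.005,0,-0.0032],[-0.005,0,-0.0032]], rot=[[0,0,0],[0,0,0],[0,0,0],[0,0,0],[0,0,0],[0,0,0],[0,0,0],[0,0,0]])

```text
time_s: 8.88
tcp_pos: [595.1, -9.1, 313.9]
ee_rot: [0.084, -2.778, 0.012]
contact_force: [-3.9, 0.6, -6.8]
gripper_width: 0.472
```

```bash
python3 - <<'E'
from h import *
show();doorang();plan(arc(1.43,1.47),1)
E
```

```text
t 8.88 tcp [595.1  -9.1 313.9] grasp [601.9  -8.8 331.7] F [-3.9  0.6 -6.8] T [ 0.36  0.53 -0.21] w 40.1
toolx [-0.933 -0.057  0.355] tooly [-0.06   0.998  0.002] toolz [-0.354 -0.019 -0.935] q [-0.11  0.71  0.58  1.8  -0.06 -0.16]
door est 1.432 radius 199.8 (exp 199.9 ) dy -9.1 tilt 0.363
hand 1
slide [[-0.0006, 0.0001, -0.0005], [-0.0015, 0.0001, -0.001], [-0.0023, 0.0001, -0.0015], [-0.0032, 0.0001, -0.002], [-0.0041, 0.0001, -0.0025], [-0.0049, 0.0001, -0.003], [-0.0058, 0.0001, -0.0034], [-0.0067, 0.0001, -0.0039]]
rot [[0.1, -0.2, 0.0], [0.1, -0.2, 0.0], [0.1, -0.2, 0.0], [0.1, -0.2, 0.0], [0.1, -0.2, 0.0], [0.1, -0.2, 0.0], [0.1, -0.2, 0.0], [0.1, -0.2, 0.0]]
```

>>> apply_moves(hand=[1,1,1,1,1,1,1,1], slide=[[-0.001,0,-0.0006],[-0.002,0,-0.0012],[-0.003,0,-0.0018],[-0.004,0,-0.0024],[-0.0045,0,-0.0027],[-0.0045,0,-0.0027],[-0.0045,0,-0.0027],[-0.0045,0,-0.0027]], rot=[[0,0,0],[0,0,0],[0,0,0],[0,0,0],[0,0,0],[0,0,0],[0,0,0],[0,0,0]])

```text
time_s: 9.55
tcp_pos: [600.2, -8.8, 314.8]
ee_rot: [0.084, -2.777, 0.012]
contact_force: [-3.1, 0.9, -6.9]
gripper_width: 0.468
```

```bash
python3 - <<'E'
from h import *
show();doorang();plan(arc(1.458,1.498),1)
E
```

```text
t 9.55 tcp [600.2  -8.8 314.8] grasp [607.   -8.4 332.6] F [-3.1  0.9 -6.9] T [ 0.41  0.6  -0.24] w 39.8
toolx [-0.933 -0.057  0.355] tooly [-0.06   0.998  0.002] toolz [-0.354 -0.019 -0.935] q [-0.11  0.73  0.61  1.81 -0.06 -0.16]
door est 1.458 radius 199.9 (exp 199.9 ) dy -9.1 tilt 0.363
hand 1
slide [[-0.001, 0.0001, -0.0006], [-0.0019, 0.0001, -0.0011], [-0.0027, 0.0001, -0.0015], [-0.0036, 0.0001, -0.002], [-0.0045, 0.0001, -0.0025], [-0.0054, 0.0001, -0.003], [-0.0063, 0.0001, -0.0034], [-0.0071, 0.0001, -0.0039]]
rot [[0.1, -0.2, 0.0], [0.1, -0.2, 0.0], [0.1, -0.2, 0.0], [0.1, -0.2, 0.0], [0.1, -0.2, 0.0], [0.1, -0.2, 0.0], [0.1, -0.2, 0.0], [0.1, -0.2, 0.0]]
```

>>> apply_moves(hand=[1,1,1,1,1,1,1,1], slide=[[-0.0008,0,-0.0004],[-0.0016,0,-0.0009],[-0.0024,0,-0.0014],[-0.0032,0,-0.0018],[-0.004,0,-0.0022],[-0.004,0,-0.0022],[-0.004,0,-0.0022],[-0.004,0,-0.0022]], rot=[[0,0,0],[0,0,0],[0,0,0],[0,0,0],[0,0,0],[0,0,0],[0,0,0],[0,0,0]])

```text
time_s: 10.22
tcp_pos: [604.9, -8.5, 315.5]
ee_rot: [0.084, -2.778, 0.012]
contact_force: [-3.6, 1.5, -6.7]
gripper_width: 0.467
```

```bash
python3 - <<'E'
from h import *
show();doorang();plan(arc(1.48,1.52),1)
E
```

```text
t 10.22 tcp [604.9  -8.5 315.5] grasp [611.6  -8.2 333.3] F [-3.6  1.5 -6.7] T [ 0.39  0.37 -0.24] w 39.7
toolx [-0.933 -0.057  0.355] tooly [-0.06   0.998  0.002] toolz [-0.354 -0.019 -0.935] q [-0.11  0.74  0.64  1.82 -0.06 -0.16]
door est 1.481 radius 199.9 (exp 199.9 ) dy -9.1 tilt 0.362
hand 1
slide [[-0.0007, 0.0001, -0.0004], [-0.0016, 0.0001, -0.0008], [-0.0025, 0.0001, -0.0013], [-0.0034, 0.0001, -0.0018], [-0.0043, 0.0001, -0.0022], [-0.0052, 0.0001, -0.0026], [-0.0061, 0.0001, -0.0031], [-0.007, 0.0001, -0.0035]]
rot [[0.1, -0.1, 0.0], [0.1, -0.1, 0.0], [0.1, -0.1, 0.0], [0.1, -0.1, 0.0], [0.1, -0.1, 0.0], [0.1, -0.1, 0.0], [0.1, -0.1, 0.0], [0.1, -0.1, 0.0]]
```

>>> apply_moves(hand=[1,1,1,1,1,1,1,1], slide=[[-0.0008,0,-0.0004],[-0.0016,0,-0.0008],[-0.0024,0,-0.0012],[-0.0032,0,-0.0016],[-0.004,0,-0.002],[-0.004,0,-0.002],[-0.004,0,-0.002],[-0.004,0,-0.002]], rot=[[0,0,0],[0,0,0],[0,0,0],[0,0,0],[0,0,0],[0,0,0],[0,0,0],[0,0,0]])

```text
time_s: 10.88
tcp_pos: [609.4, -8.3, 316.1]
ee_rot: [0.084, -2.778, 0.012]
contact_force: [-3.7, 0.9, -5.6]
gripper_width: 0.467
```

```bash
python3 - <<'E'
from h import *
show();doorang();plan(arc(1.5,1.54),1)
E
```

```text
t 10.88 tcp [609.4  -8.3 316.1] grasp [616.1  -7.9 333.8] F [-3.7  0.9 -5.6] T [ 0.4   0.57 -0.26] w 39.7
toolx [-0.933 -0.057  0.354] tooly [-0.06   0.998  0.002] toolz [-0.354 -0.019 -0.935] q [-0.11  0.75  0.66  1.84 -0.06 -0.16]
door est 1.504 radius 199.9 (exp 199.9 ) dy -9.1 tilt 0.362
hand 1
slide [[-0.0003, 0.0001, -0.0001], [-0.0012, 0.0001, -0.0005], [-0.0021, 0.0001, -0.001], [-0.003, 0.0001, -0.0014], [-0.0039, 0.0001, -0.0019], [-0.0048, 0.0001, -0.0023], [-0.0057, 0.0001, -0.0027], [-0.0066, 0.0001, -0.0031]]
rot [[0.1, -0.1, 0.0], [0.1, -0.1, 0.0], [0.1, -0.1, 0.0], [0.1, -0.1, 0.0], [0.1, -0.1, 0.0], [0.1, -0.1, 0.0], [0.1, -0.1, 0.0], [0.1, -0.1, 0.0]]
```

>>> apply_moves(hand=[1,1,1,1,1,1,1,1], slide=[[-0.0008,0,-0.0004],[-0.0016,0,-0.0008],[-0.0024,0,-0.0011],[-0.0032,0,-0.0015],[-0.004,0,-0.0019],[-0.004,0,-0.0019],[-0.004,0,-0.0019],[-0.004,0,-0.0019]], rot=[[0,0,0],[0,0,0],[0,0,0],[0,0,0],[0,0,0],[0,0,0],[0,0,0],[0,0,0]])

```text
time_s: 11.55
tcp_pos: [611.2, -8.1, 316.3]
ee_rot: [0.084, -2.771, 0.012]
contact_force: [-14.4, -0.3, -6.9]
gripper_width: 0.47
```

```bash
python3 - <<'E'
from h import *
show();doorang()
f=cam('scene'); cv2.imwrite('pics/a5.png',cv2.resize(f['image'][60:240,300:500],None,fx=3,fy=3)[:,:,::-1])
E
```

```text
t 11.55 tcp [611.2  -8.1 316.3] grasp [618.1  -7.8 334. ] F [-14.4  -0.3  -6.9] T [ 0.17  1.92 -0.37] w 40.0
toolx [-0.931 -0.057  0.361] tooly [-0.06   0.998  0.002] toolz [-0.36  -0.02  -0.933] q [-0.11  0.77  0.68  1.85 -0.06 -0.16]
door est 1.514 radius 199.9 (exp 199.9 ) dy -9.1 tilt 0.369
```

View pics/a5.png

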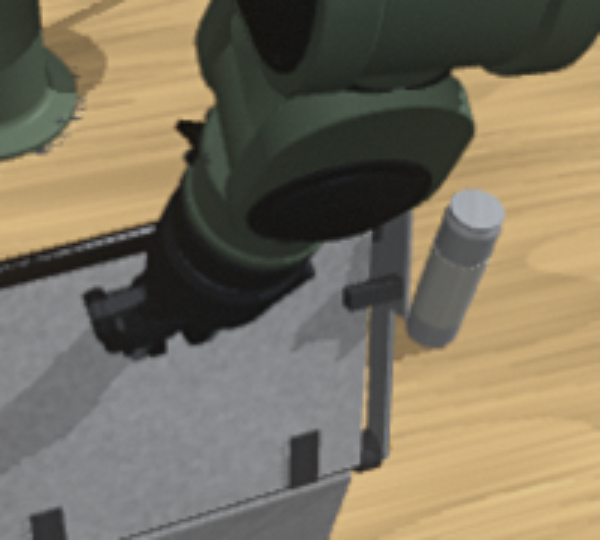

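The wrist force stepped up to about 15 N at 1.514 rad, so the door is on the stop, and the picture shows it against the upper block at (370,293). I'll let go here, slowly.

>>> apply_moves(hand=[0.45,0.4,0.35,0.3,0.2,0.1,0,0], slide=[[0,0,0],[0,0.001,0],[0,0.002,0],[0,0.003,0],[0,0.004,0],[0,0.005,0],[0,0.006,0],[0,0.006,0]], rot=[[0,0,0],[0,0,0],[0,0,0],[0,0,0],[0,0,0],[0,0,0],[0,0,0],[0,0,0]])

```text
time_s: 12.27
tcp_pos: [611.4, -2.7, 316.9]
ee_rot: [0.084, -2.773, 0.014]
contact_force: [-0.5, -0.8, 0.8]
gripper_width: 1.002
```

```bash
python3 - <<'E'
from h import *
show();doorang()
f=cam('scene'); cv2.imwrite('pics/a6.png',cv2.resize(f['image'][60:240,300:500],None,fx=3,fy=3)[:,:,::-1])
E
```

```text
t 12.27 tcp [611.4  -2.7 316.9] grasp [618.2  -2.3 334.7] F [-0.5 -0.8  0.8] T [ 0.05 -0.34 -0.04] w 85.2
toolx [-0.932 -0.057  0.359] tooly [-0.06   0.998  0.001] toolz [-0.359 -0.021 -0.933] q [-0.1   0.76  0.68  1.85 -0.06 -0.15]
door est 1.516 radius 200.5 (exp 199.9 ) dy -3.6 tilt 0.367
```

View pics/a6.png

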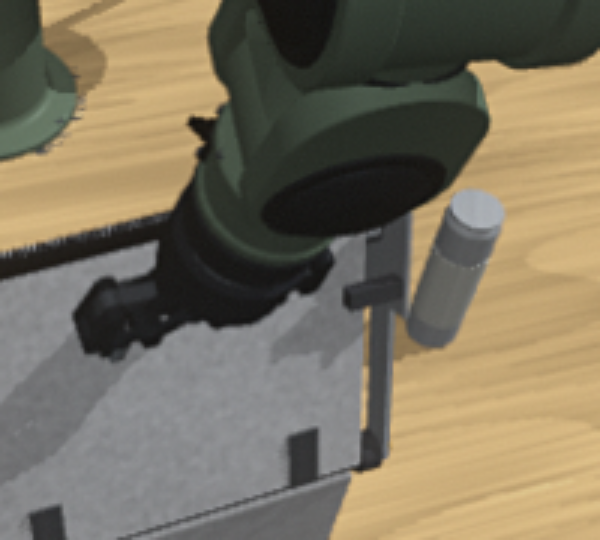

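>>> apply_moves(hand=[0,0,0,0,0,0,0,0], slide=[[0,0,-0.004],[0,0,-0.01],[0,0,-0.02],[0,0,-0.032],[0,0,-0.044],[0,0,-0.056],[0,0,-0.068],[0,0,-0.08]], rot=[[0,0,0],[0,0,0],[0,0,0],[0,0,0],[0,0,0],[0,0,0],[0,0,0],[0,0,0]])

```text
time_s: 12.98
tcp_pos: [628.9, -1.7, 381.2]
ee_rot: [0.084, -2.787, 0.016]
contact_force: [0.6, 1.2, -0.1]
gripper_width: 1.002
```

```bash
python3 - <<'E'
from h import *
show()
f=cam('scene','a7')
p,Rm,_=cur()
R1=toolR(0.2); p1=np.array([520,-30,470.])
plan(lin(p1,R1,8),0)
E
```

```text
t 12.98 tcp [628.9  -1.7 381.2] grasp [635.4  -1.3 399.1] F [ 0.6  1.2 -0.1] T [-0.04 -0.32  0.03] w 85.2
toolx [-0.937 -0.057  0.346] tooly [-0.061  0.998 -0.001] toolz [-0.345 -0.021 -0.938] q [-0.09  0.87  1.05  2.1  -0.05 -0.14]
hand 0
slide [[0.0166, -0.0027, -0.0055], [0.0332, -0.0055, -0.0109], [0.0498, -0.0082, -0.0164], [0.0664, -0.011, -0.0219], [0.083, -0.0137, -0.0273], [0.0996, -0.0165, -0.0328], [0.1162, -0.0192, -0.0383], [0.1328, -0.022, -0.0437]]
rot [[-0.0, -1.1, -0.0], [-0.0, -2.2, -0.0], [-0.0, -3.3, -0.0], [-0.0, -4.3, -0.0], [-0.0, -5.4, -0.0], [-0.0, -6.5, -0.0], [-0.0, -7.6, -0.0], [-0.0, -8.7, -0.0]]
```

View pics/a7.png

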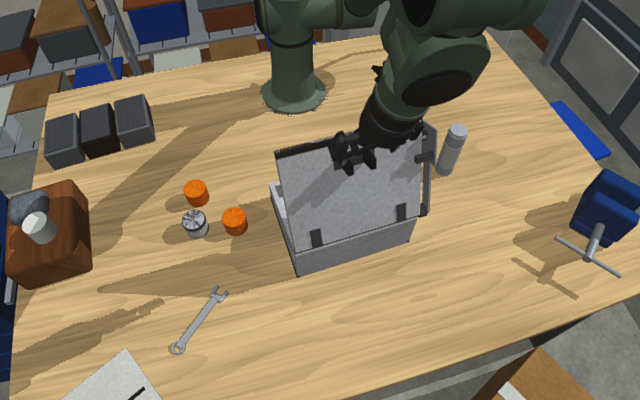

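The door stands open by itself against the stay, with its free edge running from (275,155) to (345,135). Wrist joint 4 is at its limit, so I'll take some tilt off while going up and over the edge.

```bash
python3 - <<'E'
from h import *
plan(lin(np.array([530,-30,470.]),toolR(0.05),8),0)
E
```

```text
hand 0
slide [[0.0154, -0.0028, -0.0059], [0.0308, -0.0056, -0.0118], [0.0463, -0.0085, -0.0177], [0.0617, -0.0113, -0.0236], [0.0771, -0.0141, -0.0295], [0.0925, -0.0169, -0.0354], [0.108, -0.0198, -0.0413], [0.1234, -0.0226, -0.0472]]
rot [[-0.0, -2.2, -0.0], [-0.0, -4.3, -0.0], [-0.0, -6.5, -0.0], [-0.0, -8.6, -0.0], [-0.0, -10.8, -0.0], [-0.0, -13.0, -0.0], [-0.0, -15.1, -0.0], [-0.0, -17.3, -0.0]]
```

>>> apply_moves(hand=[0,0,0,0,0,0,0,0], slide=[[0.01,-0.003,-0.012],[0.025,-0.006,-0.022],[0.042,-0.0085,-0.03],[0.06,-0.011,-0.035],[0.077,-0.014,-0.04],[0.0925,-0.017,-0.043],[0.108,-0.02,-0.045],[0.123,-0.0226,-0.047]], rot=[[0,-2.2,0],[0,-4.3,0],[0,-6.5,0],[0,-8.6,0],[0,-10.8,0],[0,-13,0],[0,-15.1,0],[0,-17.3,0]])

```text
time_s: 13.7
tcp_pos: [527.8, -30.0, 470.3]
ee_rot: [0.094, -3.092, 0.004]
contact_force: [0.0, -1.0, 1.3]
gripper_width: 0.998
```

```bash
python3 - <<'E'
from h import *
show()
g=cam('top','b1t')
f=cam('scene')
for pic,n in ((g,'top'),(f,'scene')):
    p=cloud(pic).reshape(-1,3); p=p[np.isfinite(p[:,0])]
    t=p[(np.hypot(p[:,0]-454,p[:,1]+367)<40)&(p[:,2]>44)&(p[:,2]<60)]
    print(n,'tin',len(t),t.mean(0).round(1),np.round(mrect(t[:,:2])[0],1),np.round(mrect(t[:,:2])[1],1))
    for q in ('tin','jar'):
        for r in bot.pinpoint(q,pic)[:3]: print(n,q,np.round(r['centre'],1),round(r['confidence'],2))
E
```

```text
t 13.7 tcp [527.8 -30.  470.3] grasp [528.7 -29.9 489.3] F [ 0.  -1.   1.3] T [ 0.02 -0.06  0.01] w 84.9
toolx [-0.997 -0.06   0.048] tooly [-0.061  0.998 -0.001] toolz [-0.048 -0.004 -0.999] q [-0.19  0.3   0.37  1.69 -0.01 -0.25]
top tin 390 [ 452.3 -365.6   49.2] [ 452.8 -366.2] [59.6 59.5]
top tin [ 353.5 -358.5   -2.9] 0.94
top tin [ 453.8 -369.1    3.2] 0.74
top tin [ 467.8 -267.8   -0.5] 0.56
scene tin 397 [ 456.6 -366.8   49.1] [ 455.8 -366.7] [59.3 59.3]
scene tin [ 451.2 -375.1   -0.7] 0.96
scene tin [ 357.6 -354.3   -0.9] 0.9
scene tin [ 474.8 -269.7    1.8] 0.64
```

View pics/b1t.png

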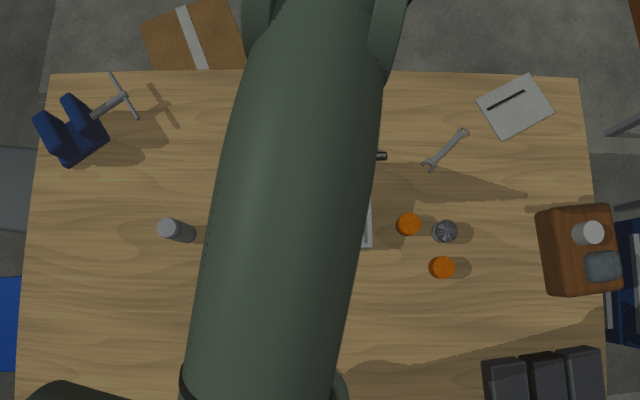

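The top view is mostly covered by the arm. The real tin is at (445,231), unmoved, with depth giving (454,-366.5) and a top at 49 mm. I'll go there with the jaws on the diagonal so they clear both orange tins.

```bash
python3 - <<'E'
from h import *
Rm=toolR(0,yaw=.66); w=lin(np.array([454.3,-366.5,120.]),Rm,16)
plan(w[:8],0)
E
```

```text
hand 0
slide [[0.0049, -0.0207, 0.0221], [0.0098, -0.0414, 0.0442], [0.0147, -0.0621, 0.0663], [0.0196, -0.0828, 0.0884], [0.0245, -0.1035, 0.1105], [0.0293, -0.1242, 0.1326], [0.0342, -0.1449, 0.1547], [0.0391, -0.1656, 0.1768]]
rot [[0.1, -0.2, -2.1], [0.1, -0.4, -4.3], [0.2, -0.5, -6.4], [0.2, -0.7, -8.6], [0.3, -0.9, -10.7], [0.3, -1.1, -12.9], [0.4, -1.2, -15.0], [0.4, -1.4, -17.2]]
```

>>> apply_moves(hand=[0,0,0,0,0,0,0,0], slide=[[0.008,-0.02,0.012],[0.016,-0.041,0.03],[0.024,-0.062,0.052],[0.03,-0.083,0.075],[0.034,-0.1035,0.1],[0.036,-0.124,0.125],[0.038,-0.145,0.15],[0.039,-0.1656,0.175]], rot=[[0,-0.2,-2.1],[0,-0.4,-4.3],[0.2,-0.5,-6.4],[0.2,-0.7,-8.6],[0.3,-0.9,-10.7],[0.3,-1.1,-12.9],[0.4,-1.2,-15],[0.4,-1.4,-17.2]])

```text
time_s: 14.67
tcp_pos: [492.3, -198.9, 293.8]
ee_rot: [0.563, -3.062, -0.002]
contact_force: [0.3, -0.5, 0.5]
gripper_width: 0.999
```

```bash
python3 - <<'E'
from h import *
show()
Rm=toolR(0,yaw=.66); plan(lin(np.array([454.3,-366.5,120.]),Rm,8,1),0)
E
```

```text
t 14.67 tcp [ 492.3 -198.9  293.8] grasp [ 492.9 -198.8  312.8] F [ 0.3 -0.5  0.5] T [ 0.03 -0.06  0.02] w 84.9
toolx [-0.934 -0.355  0.028] tooly [-0.355  0.935  0.006] toolz [-0.028 -0.004 -1.   ] q [-0.51  0.28 -0.1   1.22 -0.02 -0.88]
hand 0
slide [[0.0129, -0.0206, 0.0251], [0.0258, -0.0412, 0.0501], [0.0387, -0.0618, 0.0752], [0.0516, -0.0824, 0.1002], [0.0645, -0.103, 0.1253], [0.0774, -0.1236, 0.1504], [0.0903, -0.1442, 0.1754], [0.0903, -0.1442, 0.1754]]
rot [[0.1, -0.2, -2.4], [0.2, -0.4, -4.9], [0.3, -0.6, -7.3], [0.3, -0.9, -9.7], [0.4, -1.1, -12.1], [0.5, -1.3, -14.6], [0.6, -1.5, -17.0], [0.6, -1.5, -17.0]]
```

>>> apply_moves(hand=[0,0,0,0,0,0,0,0], slide=[[0.013,-0.021,0.023],[0.026,-0.042,0.048],[0.039,-0.063,0.073],[0.052,-0.084,0.099],[0.065,-0.105,0.124],[0.078,-0.125,0.15],[0.0903,-0.1442,0.1754],[0.0903,-0.1442,0.1754]], rot=[[0,-0.2,-2.4],[0,-0.4,-4.9],[0.3,-0.6,-7.3],[0.3,-0.9,-9.7],[0.4,-1.1,-12.1],[0.5,-1.3,-14.6],[0.6,-1.5,-17],[0.6,-1.5,-17]])

```text
time_s: 15.33
tcp_pos: [450.9, -367.8, 113.2]
ee_rot: [1.012, -2.968, -0.011]
contact_force: [0.1, 0.3, 0.2]
gripper_width: 1.002
```

```bash
python3 - <<'E'
from h import *
show(); f=cam('scene'); cv2.imwrite('pics/b2.png',cv2.resize(f['image'][100:280,100:300],None,fx=3,fy=3)[:,:,::-1])
Rm=toolR(0,yaw=.66); plan(lin(np.array([454.3,-366.5,8.]),Rm,8,1),0)
E
```

```text
t 15.33 tcp [ 450.9 -367.8  113.2] grasp [ 451.1 -367.9  132.2] F [0.1 0.3 0.2] T [ 0.01 -0.   -0.02] w 85.1
toolx [-0.792 -0.611  0.003] tooly [-0.611  0.792  0.009] toolz [-0.007  0.005 -1.   ] q [-0.81  0.49 -0.26  0.83 -0.   -1.47]
hand 0
slide [[-0.0003, -0.0003, 0.0153], [-0.0005, -0.0007, 0.0307], [-0.0008, -0.001, 0.046], [-0.0011, -0.0013, 0.0614], [-0.0013, -0.0017, 0.0767], [-0.0016, -0.002, 0.092], [-0.0018, -0.0023, 0.1074], [-0.0018, -0.0023, 0.1074]]
rot [[0.1, -0.0, -0.0], [0.1, -0.0, -0.0], [0.2, -0.0, -0.1], [0.3, -0.0, -0.1], [0.3, -0.0, -0.1], [0.4, -0.1, -0.1], [0.5, -0.1, -0.2], [0.5, -0.1, -0.2]]
```

View pics/b2.png

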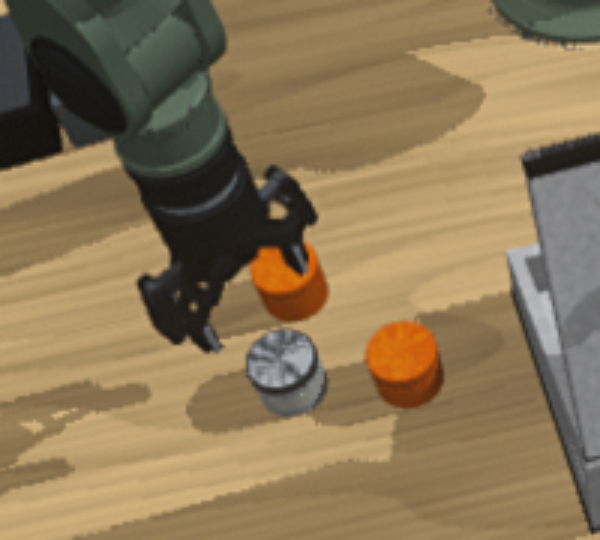

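The open jaws are poised over the metal tin at (287,365), and the orange ones at (290,275) and (403,362) lie clear of the finger line. I'll go down.

>>> apply_moves(hand=[0,0,0,0,0,0,0,0], slide=[[-0.0018,-0.0023,0.012],[-0.0018,-0.0023,0.028],[-0.0018,-0.0023,0.044],[-0.0018,-0.0023,0.06],[-0.0018,-0.0023,0.076],[-0.0018,-0.0023,0.092],[-0.0018,-0.0023,0.105],[-0.0018,-0.0023,0.105]], rot=[[0.1,0,0],[0.2,0,0],[0.3,0,0],[0.4,0,0],[0.5,0,0],[0.5,0,0],[0.5,0,0],[0.5,0,0]])

```text
time_s: 16.05
tcp_pos: [453.7, -364.2, 8.0]
ee_rot: [1.014, -2.971, -0.005]
contact_force: [0.2, 0.2, 0.8]
gripper_width: 0.998
```

>>> apply_moves(hand=[0.1,0.2,0.3,0.5,1,1,1,1], slide=[[0,0,0],[0,0,0],[0,0,0],[0,0,0],[0,0,0],[0,0,0],[0,0,0],[0,0,0]], rot=[[0,0,0],[0,0,0],[0,0,0],[0,0,0],[0,0,0],[0,0,0],[0,0,0],[0,0,0]])

```text
time_s: 16.72
tcp_pos: [454.8, -364.7, 9.3]
ee_rot: [1.015, -2.972, -0.002]
contact_force: [0.4, 1.4, 5.7]
gripper_width: 0.692
```

```bash
python3 - <<'E'
from h import *
show(); f=cam('scene'); cv2.imwrite('pics/b3.png',cv2.resize(f['image'][100:280,100:300],None,fx=3,fy=3)[:,:,::-1])
E
```

```text
t 16.72 tcp [ 454.8 -364.7    9.3] grasp [ 454.8 -364.7   28.3] F [0.4 1.4 5.7] T [ 0.22 -0.13  0.03] w 58.8
toolx [-0.791 -0.612  0.   ] tooly [-0.612  0.791  0.002] toolz [-0.001  0.001 -1.   ] q [-0.8   0.62 -0.36  0.6  -0.   -1.46]
```

View pics/b3.png

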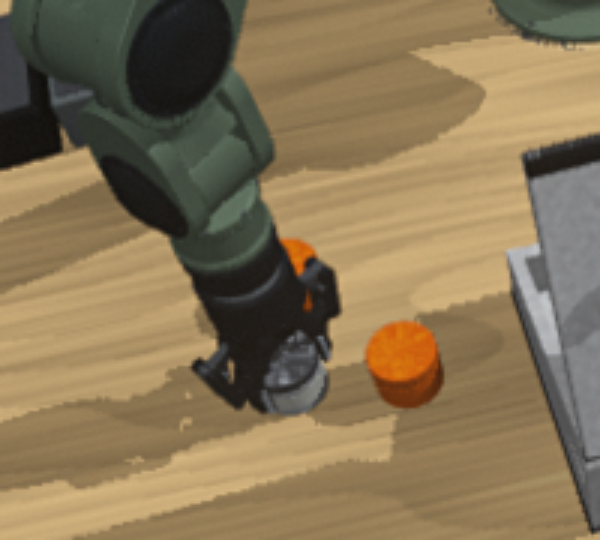

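>>> apply_moves(hand=[1,1,1,1,1,1,1,1], slide=[[0,0,-0.005],[0,0,-0.02],[0,0,-0.04],[0,0,-0.06],[0,0,-0.08],[0,0,-0.1],[0,0,-0.12],[0,0,-0.14]], rot=[[0,0,0],[0,0,0],[0,0,0],[0,0,0],[0,0,0],[0,0,0],[0,0,0],[0,0,0]])

```text
time_s: 17.43
tcp_pos: [454.4, -364.6, 150.4]
ee_rot: [1.015, -2.972, -0.003]
contact_force: [-1.1, 0.4, -2.4]
gripper_width: 0.689
```

```bash
python3 - <<'E'
from h import *
show(); p,Rm,_=cur(); w=lin(np.array([455,-8.2,160.]),toolR(0),16); plan(w[:8],1)
f=cam('scene'); cv2.imwrite('pics/b4.png',cv2.resize(f['image'][100:280,100:300],None,fx=3,fy=3)[:,:,::-1])
E
```

```text
t 17.43 tcp [ 454.4 -364.6  150.4] grasp [ 454.5 -364.6  169.4] F [-1.1  0.4 -2.4] T [0.01 0.03 0.01] w 58.6
toolx [-0.791 -0.612  0.001] tooly [-0.612  0.791  0.002] toolz [-0.002  0.001 -1.   ] q [-0.8   0.45 -0.22  0.9  -0.   -1.46]
hand 1
slide [[-0.0137, 0.0176, -0.0006], [-0.0273, 0.0352, -0.0011], [-0.041, 0.0528, -0.0017], [-0.0546, 0.0704, -0.0023], [-0.0683, 0.088, -0.0028], [-0.0819, 0.1056, -0.0034], [-0.0956, 0.1232, -0.004], [-0.1092, 0.1408, -0.0045]]
rot [[0.0, -0.0, 2.1], [0.0, -0.0, 4.3], [0.0, -0.0, 6.4], [0.0, -0.0, 8.6], [0.0, -0.0, 10.7], [0.0, -0.0, 12.8], [0.1, -0.0, 15.0], [0.1, -0.0, 17.1]]
```

View pics/b4.png

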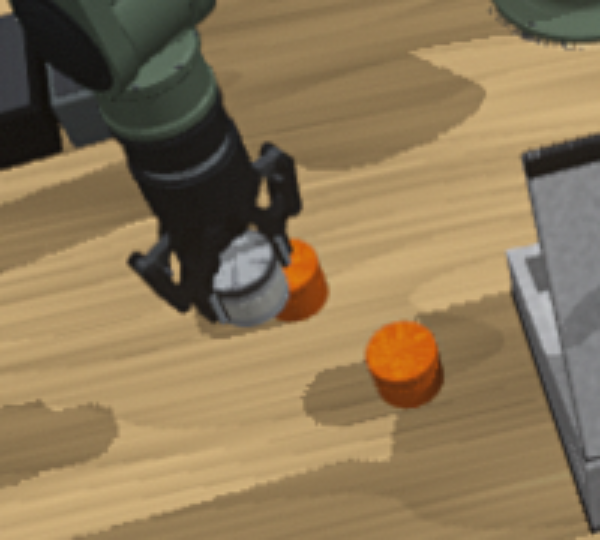

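The tin is held upright at (245,280), and both orange tins are undisturbed. I'll carry it to the locker.

>>> apply_moves(hand=[1,1,1,1,1,1,1,1], slide=[[-0.01,0.013,-0.001],[-0.024,0.031,-0.002],[-0.04,0.051,-0.003],[-0.056,0.072,-0.004],[-0.072,0.093,-0.005],[-0.088,0.113,-0.006],[-0.104,0.134,-0.007],[-0.12,0.155,-0.008]], rot=[[0,0,2],[0,0,4.5],[0,0,7],[0,0,9.5],[0,0,12],[0,0,14.5],[0,0,17],[0,0,19]])

```text
time_s: 18.15
tcp_pos: [455.7, -169.0, 161.9]
ee_rot: [-0.506, 3.099, -0.005]
contact_force: [0.8, 0.1, -1.5]
gripper_width: 0.686
```

```bash
python3 - <<'E'
from h import *
show(); plan(lin(np.array([460,-8.2,160.]),toolR(0),8,1),1)
E
```

```text
t 18.15 tcp [ 455.7 -169.   161.9] grasp [ 455.6 -169.   180.9] F [ 0.8  0.1 -1.5] T [-0.05 -0.03  0.04] w 58.3
toolx [-0.948 -0.318 -0.001] tooly [-0.318  0.948 -0.003] toolz [ 0.002 -0.003 -1.   ] q [-0.51  0.27 -0.46  0.83 -0.   -0.83]
hand 1
slide [[-0.0079, 0.0216, 0.0002], [-0.0158, 0.0432, 0.0004], [-0.0237, 0.0647, 0.0006], [-0.0316, 0.0863, 0.0008], [-0.0395, 0.1079, 0.001], [-0.0474, 0.1295, 0.0012], [-0.0553, 0.1511, 0.0014], [-0.0553, 0.1511, 0.0014]]
rot [[-0.0, 0.0, 2.2], [-0.1, 0.0, 4.3], [-0.1, 0.0, 6.5], [-0.1, 0.0, 8.6], [-0.1, 0.0, 10.8], [-0.2, 0.1, 12.9], [-0.2, 0.1, 15.1], [-0.2, 0.1, 15.1]]
```

>>> apply_moves(hand=[1,1,1,1,1,1,1,1], slide=[[-0.008,0.0225,0],[-0.016,0.045,0],[-0.024,0.067,0],[-0.033,0.09,0],[-0.042,0.113,0.001],[-0.05,0.135,0.001],[-0.0553,0.151,0.001],[-0.0553,0.151,0.001]], rot=[[0,0,2.2],[0,0,4.3],[0,0,6.5],[0,0,8.6],[0,0,10.8],[0,0,12.9],[-0.2,0.1,15.1],[-0.2,0.1,15.1]])

```text
time_s: 18.82
tcp_pos: [459.1, -5.7, 160.1]
ee_rot: [0.099, -3.138, -0.002]
contact_force: [-0.1, 1.1, -1.4]
gripper_width: 0.688
```

```bash
python3 - <<'E'
from h import *
show(); f=cam('top'); cv2.imwrite('pics/b5.png',cv2.resize(f['image'][110:290,200:420],None,fx=3,fy=3)[:,:,::-1])
f=cam('scene'); cv2.imwrite('pics/b5s.png',cv2.resize(f['image'][70:290,230:470],None,fx=2.6,fy=2.6)[:,:,::-1])
plan(lin(np.array([461.8,-8.2,18.]),toolR(0),16,1)[:8],1)
E
```

```text
t 18.82 tcp [459.1  -5.7 160.1] grasp [459.2  -5.7 179.1] F [-0.1  1.1 -1.4] T [-0.02 -0.01 -0.  ] w 58.4
toolx [-0.998 -0.063  0.002] tooly [-0.063  0.998  0.002] toolz [-0.002  0.002 -1.   ] q [-0.17  0.23 -0.53  0.82  0.   -0.24]
hand 1
slide [[-0.0001, -0.0, 0.0095], [-0.0003, -0.0, 0.019], [-0.0004, -0.0, 0.0285], [-0.0006, -0.0, 0.0379], [-0.0007, -0.0001, 0.0474], [-0.0009, -0.0001, 0.0569], [-0.001, -0.0001, 0.0664], [-0.0012, -0.0001, 0.0759]]
rot [[-0.0, -0.0, 0.0], [-0.0, -0.0, 0.0], [-0.0, -0.0, 0.0], [-0.0, -0.0, 0.0], [-0.0, -0.0, 0.0], [-0.0, -0.0, 0.0], [-0.0, -0.0, 0.0], [-0.0, -0.0, 0.0]]
```

View pics/b5.png

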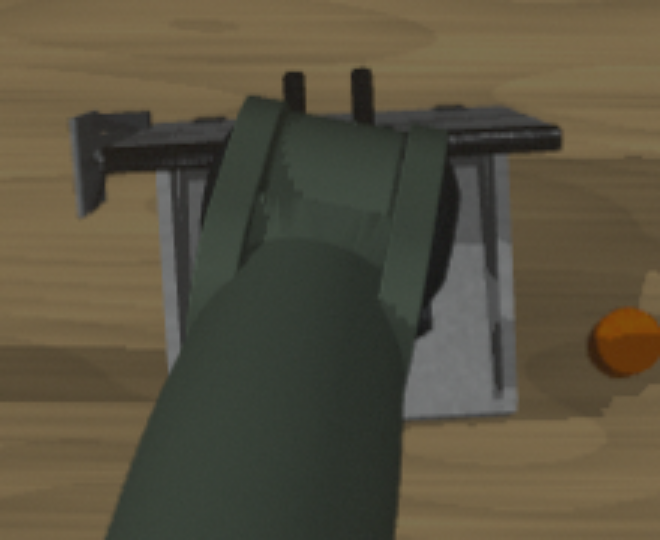

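View pics/b5s.png

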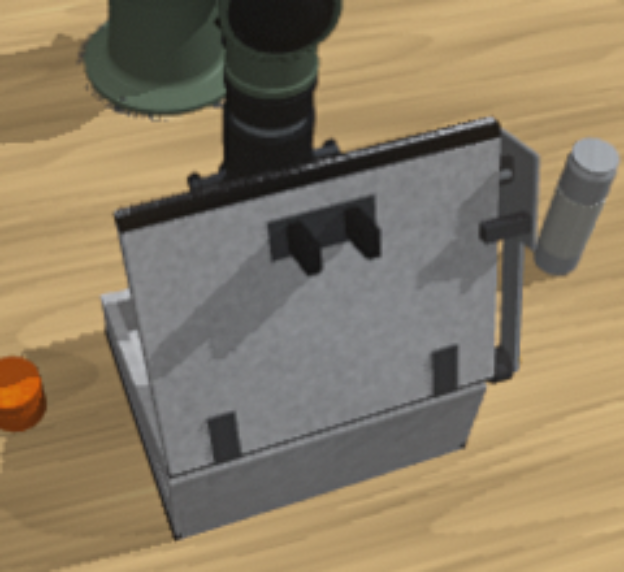

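The door stands open on the stay by itself, with the bolt on the catch at about (505,173) and the tabs at (305,245) and (362,230). In the top view the gripper is over the locker's front half. I'll lower the tin.

>>> apply_moves(hand=[1,1,1,1,1,1,1,1], slide=[[-0.001,-0.001,0.012],[-0.002,-0.002,0.028],[-0.002,-0.002,0.045],[-0.002,-0.002,0.062],[-0.002,-0.002,0.079],[-0.002,-0.002,0.096],[-0.002,-0.002,0.112],[-0.002,-0.002,0.125]], rot=[[0,0,0],[0,0,0],[0,0,0],[0,0,0],[0,0,0],[0,0,0],[0,0,0],[0,0,0]])

```text
time_s: 19.58
tcp_pos: [461.4, -11.3, 34.1]
ee_rot: [0.096, -3.138, 0.001]
contact_force: [-0.7, -1.0, -2.6]
gripper_width: 0.693
```

```bash
python3 - <<'E'
from h import *
show()
plan(lin(np.array([461.8,-8.2,18.]),toolR(0),8,1),1)
E
```

```text
t 19.58 tcp [461.4 -11.3  34.1] grasp [461.4 -11.3  53.1] F [-0.7 -1.  -2.6] T [-0.04 -0.06 -0.02] w 58.9
toolx [-0.998 -0.061  0.002] tooly [-0.061  0.998 -0.001] toolz [-0.002 -0.001 -1.   ] q [-0.18  0.41 -0.66  0.49 -0.   -0.24]
hand 1
slide [[-0.0001, 0.0004, 0.0023], [-0.0002, 0.0009, 0.0046], [-0.0003, 0.0013, 0.0069], [-0.0004, 0.0018, 0.0092], [-0.0004, 0.0022, 0.0115], [-0.0005, 0.0027, 0.0138], [-0.0006, 0.0031, 0.0161], [-0.0006, 0.0031, 0.0161]]
rot [[-0.0, -0.0, -0.0], [-0.0, -0.0, -0.0], [-0.0, -0.0, -0.0], [-0.0, -0.1, -0.0], [-0.0, -0.1, -0.0], [-0.0, -0.1, -0.0], [-0.0, -0.1, -0.0], [-0.0, -0.1, -0.0]]
```

>>> apply_moves(hand=[1,1,1,1,1,1,1,1], slide=[[0,0,0.003],[0,0.001,0.006],[0,0.002,0.009],[0,0.003,0.012],[0,0.003,0.014],[0,0.003,0.016],[0,0.003,0.0165],[0,0.003,0.0165]], rot=[[0,0,0],[0,0,0],[0,0,0],[0,0,0],[0,0,0],[0,0,0],[0,0,0],[0,0,0]])

```text
time_s: 20.25
tcp_pos: [461.3, -8.3, 17.7]
ee_rot: [0.096, -3.139, 0.002]
contact_force: [-0.3, 0.0, -1.8]
gripper_width: 0.693
```

```bash
python3 - <<'E'
from h import *
show()
E
```

```text
t 20.25 tcp [461.3  -8.3  17.7] grasp [461.3  -8.3  36.7] F [-0.3  0.  -1.8] T [-0.05  0.   -0.01] w 58.9
toolx [-0.998 -0.061  0.001] tooly [-0.061  0.998 -0.001] toolz [-0.001 -0.001 -1.   ] q [-0.18  0.44 -0.68  0.45 -0.   -0.24]
```

>>> apply_moves(hand=[1,1,1,1,1,1,1,1], slide=[[0,0,0.0005],[0,0,0.001],[0,0,0.0013],[0,0,0.0015],[0,0,0.0015],[0,0,0.0015],[0,0,0.0015],[0,0,0.0015]], rot=[[0,0,0],[0,0,0],[0,0,0],[0,0,0],[0,0,0],[0,0,0],[0,0,0],[0,0,0]])

```text
time_s: 20.92
tcp_pos: [461.5, -8.3, 17.3]
ee_rot: [0.096, -3.14, 0.002]
contact_force: [-3.4, -0.4, 10.7]
gripper_width: 0.694
```

```bash
python3 - <<'E'
from h import *
show()
E
```

```text
t 20.92 tcp [461.5  -8.3  17.3] grasp [461.6  -8.3  36.3] F [-3.4 -0.4 10.7] T [0.25 0.68 0.06] w 59.0
toolx [-0.998 -0.061  0.001] tooly [-0.061  0.998 -0.001] toolz [-0.001 -0.001 -1.   ] q [-0.18  0.44 -0.68  0.45 -0.   -0.24]
```

Contact is at 10.7 N, with the TCP at 17.3 as predicted for a tin standing on the floor. I'll release it and rise.

>>> apply_moves(hand=[0.28,0.24,0.2,0.15,0.1,0,0,0], slide=[[0,0,-0.001],[0,0,-0.001],[0,0,-0.001],[0,0,-0.001],[0,0,-0.001],[0,0,-0.001],[0,0,-0.001],[0,0,-0.001]], rot=[[0,0,0],[0,0,0],[0,0,0],[0,0,0],[0,0,0],[0,0,0],[0,0,0],[0,0,0]])

```text
time_s: 21.58
tcp_pos: [461.5, -8.3, 18.2]
ee_rot: [0.096, -3.139, 0.002]
contact_force: [-0.3, -0.7, 1.0]
gripper_width: 1.001
```

>>> apply_moves(hand=[0,0,0,0,0,0,0,0], slide=[[0,0,-0.006],[0,0,-0.018],[0,0,-0.034],[0,0,-0.054],[0,0,-0.078],[0,0,-0.105],[0,0,-0.135],[0,0,-0.165]], rot=[[0,0,0],[0,0,0],[0,0,0],[0,0,0],[0,0,0],[0,0,0],[0,0,0],[0,0,0]])

```text
time_s: 22.25
tcp_pos: [461.0, -8.0, 184.9]
ee_rot: [0.096, -3.139, 0.001]
contact_force: [0.8, -0.2, 0.1]
gripper_width: 1.001
```

```bash
python3 - <<'E'
from h import *
show()
# back off and up toward robot for a clear view
plan(lin(np.array([400,-60,420.]),toolR(0),8,0),0)
E
```

```text
t 22.25 tcp [461.   -8.  184.9] grasp [461.   -8.  203.9] F [ 0.8 -0.2  0.1] T [-0.02 -0.07 -0.  ] w 85.1
toolx [-0.998 -0.061  0.001] tooly [-0.061  0.998 -0.001] toolz [-0.001 -0.001 -1.   ] q [-0.18  0.2  -0.49  0.88 -0.   -0.24]
hand 0
slide [[0.008, -0.006, -0.0294], [0.0161, -0.0121, -0.0588], [0.0241, -0.0181, -0.0881], [0.0322, -0.0242, -0.1175], [0.0402, -0.0302, -0.1469], [0.0483, -0.0363, -0.1763], [0.0563, -0.0423, -0.2056], [0.0643, -0.0483, -0.235]]
rot [[-0.0, -0.0, 0.0], [-0.0, -0.0, 0.0], [-0.0, -0.0, 0.0], [-0.0, -0.0, 0.0], [-0.0, -0.0, 0.0], [-0.0, -0.1, 0.0], [-0.0, -0.1, 0.0], [-0.1, -0.1, 0.0]]
```

>>> apply_moves(hand=[0,0,0,0,0,0,0,0], slide=[[0.004,-0.015,-0.025],[0.008,-0.035,-0.052],[0.012,-0.06,-0.08],[0.016,-0.085,-0.11],[0.02,-0.11,-0.14],[0.024,-0.135,-0.17],[0.028,-0.16,-0.2],[0.032,-0.185,-0.23]], rot=[[0,0,0],[0,0,0],[0,0,0],[0,0,0],[0,0,0],[0,0,0],[0,0,0],[0,0,0]])

```text
time_s: 22.92
tcp_pos: [439.8, -195.2, 417.2]
ee_rot: [0.096, -3.139, 0.002]
contact_force: [1.6, 0.1, -0.4]
gripper_width: 0.999
```

```bash
python3 - <<'E'
from h import *
show()
f=cam('top'); cv2.imwrite('pics/c1.png',cv2.resize(f['image'][110:290,200:420],None,fx=3,fy=3)[:,:,::-1])
p=cloud(f).reshape(-1,3); p=p[np.isfinite(p[:,0])]
t=p[(np.hypot(p[:,0]-462,p[:,1]+8)<45)&(p[:,2]>48)&(p[:,2]<75)]
if len(t): print(len(t),t.mean(0),t[:,2].std(),mrect(t[:,:2]))
E
```

```text
t 22.92 tcp [ 439.8 -195.2  417.2] grasp [ 439.8 -195.2  436.2] F [ 1.6  0.1 -0.4] T [-0.07 -0.06 -0.01] w 84.9
toolx [-0.998 -0.061  0.001] tooly [-0.061  0.998 -0.001] toolz [-0.001 -0.001 -1.   ] q [-0.57  0.14  0.03  1.46 -0.   -0.63]
406 [458.15662978  -7.22095063  57.33089849] 1.9358146090965416 ((457.9434814453125, -8.28676986694336), (58.777713775634766, 58.48942184448242), 1.1437723636627197)
```

View pics/c1.png

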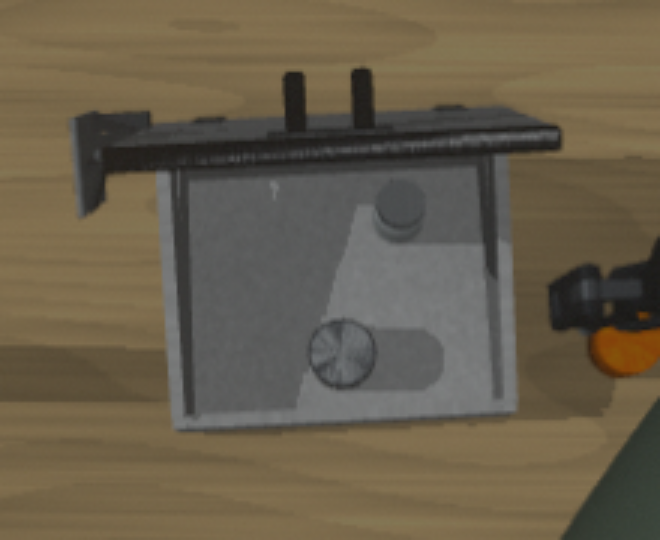

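In the top view the tin stands upright on its base at (342,354) and the jar stands at (400,210) in the back. The door is locked up, with the tabs at (293,100) and (362,97). I'll go over the door's edge to the handle.

```bash
python3 - <<'E'
from h import *
R1=toolR(.15); w=lin(np.array([575,-15,465.]),R1,8,0); plan(w,0)
Rm=toolR(.25);a=1.474-.26; n=np.sin(a)*U+np.cos(a)*Z; g=handle(1.474,-4)+2*n; print('grasp',g,'pre tcp',tcp_for_grasp(g,Rm)-85*Rm[:,2])
f=cam('top'); W=cloud(f); p=W.reshape(-1,3); p=p[np.isfinite(p[:,0])]
q=p-HINGE; x=q@U;y=q@V;z=q[:,2]
e=-x*np.cos(a)+z*np.sin(a); nn=x*np.sin(a)+z*np.cos(a)
m=(nn>25)&(nn<70)&(e>150)&(e<240)&(abs(y)<60); print('tabs',m.sum(),'y',y[m].min(),y[m].max(),'e',e[m].min(),e[m].max(),'n',nn[m].max())
m=(abs(y)<140)&(e>200)&(e<270)&(abs(nn)<40); print('edge pts',m.sum(),np.percentile(nn[m],[2,98]),np.percentile(e[m],98))
E
```

```text
hand 0
slide [[-0.0181, 0.0221, -0.0054], [-0.0362, 0.0442, -0.0109], [-0.0542, 0.0663, -0.0163], [-0.0723, 0.0884, -0.0217], [-0.0904, 0.1105, -0.0272], [-0.1085, 0.1326, -0.0326], [-0.1265, 0.1547, -0.0381], [-0.1446, 0.1767, -0.0435]]
rot [[-0.1, 1.1, -0.0], [-0.1, 2.2, -0.1], [-0.2, 3.3, -0.1], [-0.3, 4.4, -0.1], [-0.3, 5.5, -0.1], [-0.4, 6.6, -0.2], [-0.5, 7.8, -0.2], [-0.5, 8.9, -0.2]]
grasp [609.91429459  -3.13119607 333.08707656] pre tcp [626.21258584  -2.13576533 397.03529639]
tabs 196 y -28.330970747832925 31.80857929924095 e 186.38215299394815 212.12999972751857 n 52.42145105866244
edge pts 1675 [-6.05728029 34.41527724] 247.04388501418484
```

>>> apply_moves(hand=[0,0,0,0,0,0,0,0], slide=[[-0.014,0.016,-0.01],[-0.03,0.036,-0.022],[-0.048,0.058,-0.034],[-0.066,0.081,-0.043],[-0.085,0.104,-0.05],[-0.105,0.128,-0.055],[-0.125,0.152,-0.055],[-0.1446,0.1767,-0.05]], rot=[[0,1.1,0],[0,2.2,0],[0,3.3,0],[0,4.4,0],[0,5.5,0],[-0.4,6.6,-0.2],[-0.5,7.8,-0.2],[-0.5,8.9,-0.2]])

```text
time_s: 23.68
tcp_pos: [576.0, -11.5, 470.3]
ee_rot: [0.09, -2.99, 0.004]
contact_force: [0.4, -0.7, -0.1]
gripper_width: 1.001
```

```bash
python3 - <<'E'
from h import *
show()
Rm=toolR(.25);a=1.474-.26; n=np.sin(a)*U+np.cos(a)*Z; g=handle(1.474,-3)+2*n
plan(lin(tcp_for_grasp(g,Rm)-85*Rm[:,2],Rm,8,1),0)
E
```

```text
t 23.68 tcp [576.  -11.5 470.3] grasp [578.8 -11.4 489.1] F [ 0.4 -0.7 -0.1] T [-0.04 -0.17 -0.01] w 85.1
toolx [-0.987 -0.06   0.149] tooly [-0.06   0.998  0.002] toolz [-0.149 -0.007 -0.989] q [-0.13  0.52  0.69  1.89 -0.03 -0.19]
hand 0
slide [[-0.0087, 0.001, 0.0093], [-0.0175, 0.0021, 0.0185], [-0.0262, 0.0031, 0.0278], [-0.0349, 0.0041, 0.0371], [-0.0436, 0.0051, 0.0464], [-0.0524, 0.0062, 0.0556], [-0.0611, 0.0072, 0.0649], [-0.0611, 0.0072, 0.0649]]
rot [[0.0, 0.8, -0.0], [0.0, 1.6, -0.0], [0.1, 2.5, -0.0], [0.1, 3.3, -0.0], [0.1, 4.1, -0.0], [0.1, 4.9, -0.0], [0.1, 5.7, -0.0], [0.1, 5.7, -0.0]]
```

>>> apply_moves(hand=[0,0,0,0,0,0,0,0], slide=[[-0.009,0.001,0.005],[-0.02,0.002,0.012],[-0.032,0.003,0.021],[-0.042,0.004,0.031],[-0.051,0.005,0.042],[-0.058,0.006,0.054],[-0.061,0.007,0.065],[-0.061,0.007,0.065]], rot=[[0,0.8,0],[0,1.6,0],[0.1,2.5,0],[0.1,3.3,0],[0.1,4.1,0],[0.1,4.9,0],[0.1,5.7,0],[0.1,5.7,0]])

```text
time_s: 24.35
tcp_pos: [625.8, -0.9, 393.3]
ee_rot: [0.088, -2.884, 0.009]
contact_force: [0.8, -0.4, -0.3]
gripper_width: 0.998
```

```bash
python3 - <<'E'
from h import *
show(); f=cam('scene'); cv2.imwrite('pics/d1.png',cv2.resize(f['image'][50:230,270:480],None,fx=3,fy=3)[:,:,::-1])
Rm=toolR(.25);a=1.474-.26; n=np.sin(a)*U+np.cos(a)*Z; g=handle(1.474,-3)+2*n
plan(lin(tcp_for_grasp(g,Rm),Rm,8,1),0)
E
```

```text
t 24.35 tcp [625.8  -0.9 393.3] grasp [ 6.306e+02 -6.000e-01  4.116e+02] F [ 0.8 -0.4 -0.3] T [ 0.06 -0.31  0.03] w 84.9
toolx [-0.966 -0.059  0.253] tooly [-0.061  0.998  0.001] toolz [-0.253 -0.014 -0.967] q [-0.1   0.72  0.83  1.93 -0.04 -0.16]
hand 0
slide [[-0.0001, -0.0, 0.0118], [-0.0001, -0.0, 0.0237], [-0.0002, -0.0001, 0.0355], [-0.0002, -0.0001, 0.0474], [-0.0003, -0.0001, 0.0592], [-0.0003, -0.0001, 0.0711], [-0.0004, -0.0002, 0.0829], [-0.0004, -0.0002, 0.0829]]
rot [[0.0, -0.0, 0.0], [0.0, -0.1, 0.0], [0.0, -0.1, 0.0], [0.0, -0.1, 0.0], [0.0, -0.1, 0.0], [0.0, -0.2, 0.0], [0.0, -0.2, 0.0], [0.0, -0.2, 0.0]]
```

View pics/d1.png

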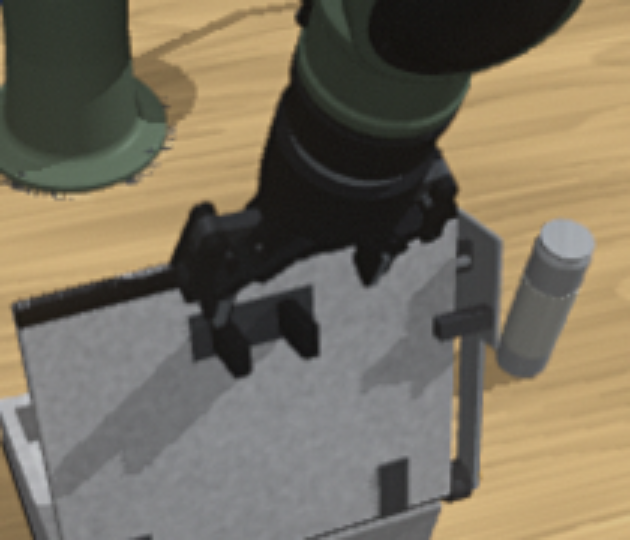

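```bash
cat >> h.py <<'E'
def proj(f,P):
    P=np.atleast_2d(P); C=(P-f['eye'])@R.from_rotvec(f['orientation']).as_matrix()
    x=C[:,0]/C[:,2];y=C[:,1]/C[:,2];s=1+f['k1']*(x*x+y*y);K=f['mtx']
    return np.c_[K[0,0]*x*s+K[0,2],K[1,1]*y*s+K[1,2]]
E
python3 - <<'E'
from h import *
f=cam('scene'); im=cv2.resize(f['image'][50:230,270:480],None,fx=3,fy=3)[:,:,::-1].copy()
def pt(P,c):
    for u,v in proj(f,P): cv2.circle(im,(int((u-270+.5)*3),int((v-50+.5)*3)),4,c,-1)
th=1.474;a=th-.26;e=-np.cos(a)*U+np.sin(a)*Z;n=np.sin(a)*U+np.cos(a)*Z
for y0,y1 in ((30,16),(-16,-30)):
  for y in(y0,y1):
    for ee in (182,208): pt(HINGE+ee*e+58*n+y*V,(0,255,0))
for ee in (245,): 
  for y in (-150,150): pt(HINGE+ee*e+16*n+y*V,(255,0,0))
p,Rm,_=cur()
for s in (-42,42): pt(p+s*Rm[:,1]-13*Rm[:,2],(0,0,255))
cv2.imwrite('pics/d2.png',im)
E
```

```text
(no output)
```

View pics/d2.png

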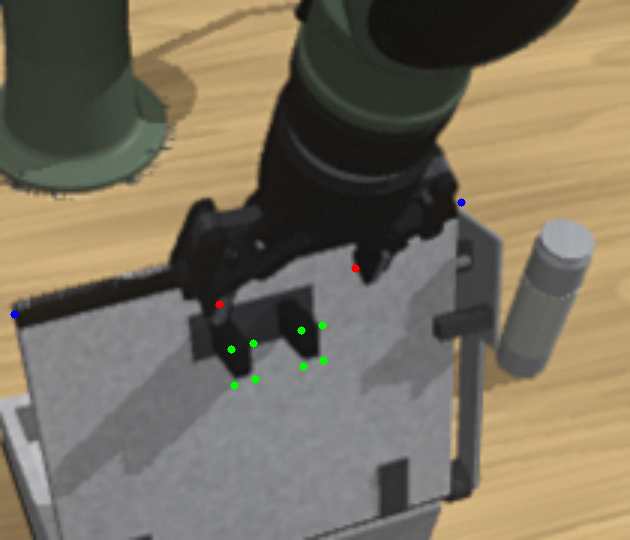

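Projecting the model into the picture, the predicted tab corners (green) land on the tabs at (235,350) and (303,335) to within a few pixels, and the predicted fingertips (red) match too. The apparent offset was parallax, so I'll descend.

>>> apply_moves(hand=[0,0,0,0,0,0,0,0], slide=[[0,0,0.01],[0,0,0.022],[0,0,0.035],[0,0,0.048],[0,0,0.06],[0,0,0.072],[0,0,0.083],[0,0,0.083]], rot=[[0,0,0],[0,0,0],[0,0,0],[0,0,0],[0,0,0],[0,0,0],[0,0,0],[0,0,0]])

```text
time_s: 25.12
tcp_pos: [603.8, -2.5, 316.2]
ee_rot: [0.087, -2.889, 0.01]
contact_force: [0.1, 1.0, 0.5]
gripper_width: 0.998
```

```bash
python3 - <<'E'
from h import *
show(); doorang(); f=cam('scene'); cv2.imwrite('pics/d3.png',cv2.resize(f['image'][50:230,270:480],None,fx=3,fy=3)[:,:,::-1])
Rm=toolR(.25);a=1.474-.26; n=np.sin(a)*U+np.cos(a)*Z; g=handle(1.474,-9)+2*n
plan(lin(tcp_for_grasp(g,Rm),Rm,8,1),0)
E
```

```text
t 25.12 tcp [603.8  -2.5 316.2] grasp [608.5  -2.3 334.6] F [0.1 1.  0.5] T [ 0.03 -0.25 -0.05] w 84.9
toolx [-0.967 -0.058  0.249] tooly [-0.06   0.998  0.   ] toolz [-0.249 -0.015 -0.968] q [-0.11  0.62  0.46  1.66 -0.04 -0.16]
door est 1.468 radius 201.6 (exp 199.9 ) dy -3.0 tilt 0.252
hand 0
slide [[-0.0002, -0.0008, 0.0003], [-0.0005, -0.0017, 0.0006], [-0.0007, -0.0025, 0.0009], [-0.0009, -0.0034, 0.0012], [-0.0011, -0.0042, 0.0015], [-0.0014, -0.0051, 0.0018], [-0.0016, -0.0059, 0.0022], [-0.0016, -0.0059, 0.0022]]
rot [[0.0, -0.0, -0.0], [0.0, -0.0, -0.0], [0.0, -0.0, -0.0], [0.0, -0.0, -0.0], [0.0, -0.0, -0.0], [0.0, -0.0, -0.0], [0.0, -0.0, -0.0], [0.0, -0.0, -0.0]]
```

View pics/d3.png

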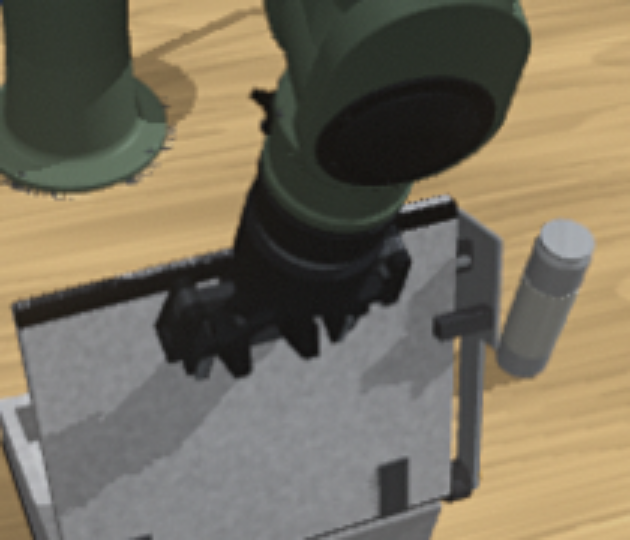

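The fingers at (200,370) and (340,330) straddle the tabs at (237,360) and (303,345). I'll squeeze, sliding towards the fixed tab.

>>> apply_moves(hand=[0.2,0.35,0.5,0.7,1,1,1,1], slide=[[0,-0.001,0],[0,-0.002,0.001],[-0.001,-0.003,0.002],[-0.001,-0.004,0.002],[-0.0015,-0.005,0.002],[-0.0015,-0.006,0.002],[-0.0015,-0.006,0.002],[-0.0015,-0.006,0.002]], rot=[[0,0,0],[0,0,0],[0,0,0],[0,0,0],[0,0,0],[0,0,0],[0,0,0],[0,0,0]])

```text
time_s: 25.83
tcp_pos: [605.5, -8.5, 317.6]
ee_rot: [0.085, -2.892, 0.01]
contact_force: [-2.0, 1.0, 8.8]
gripper_width: 0.47
```

```bash
cat >> h.py <<'E'
def tilt(th): return min(-0.15+0.5*th, .25)
E
python3 - <<'E'
from h import *
show(); doorang(); f=cam('scene'); cv2.imwrite('pics/d4.png',cv2.resize(f['image'][50:230,270:480],None,fx=3,fy=3)[:,:,::-1])
p,Rm,_=cur(); g=p-19*Rm[:,2]-HINGE; a=1.474-.26
print('e',g@(-np.cos(a)*U+np.sin(a)*Z),'n',g@(np.sin(a)*U+np.cos(a)*Z))
E
```

```text
t 25.83 tcp [605.5  -8.5 317.6] grasp [610.2  -8.2 336. ] F [-2.   1.   8.8] T [ 0.36  0.72 -0.6 ] w 39.9
toolx [-0.968 -0.057  0.246] tooly [-0.059  0.998  0.   ] toolz [-0.245 -0.014 -0.969] q [-0.11  0.62  0.47  1.66 -0.04 -0.17]
door est 1.476 radius 202.8 (exp 199.9 ) dy -9.1 tilt 0.248
e 197.7576931069039 n 44.97712304542625
```

View pics/d4.png

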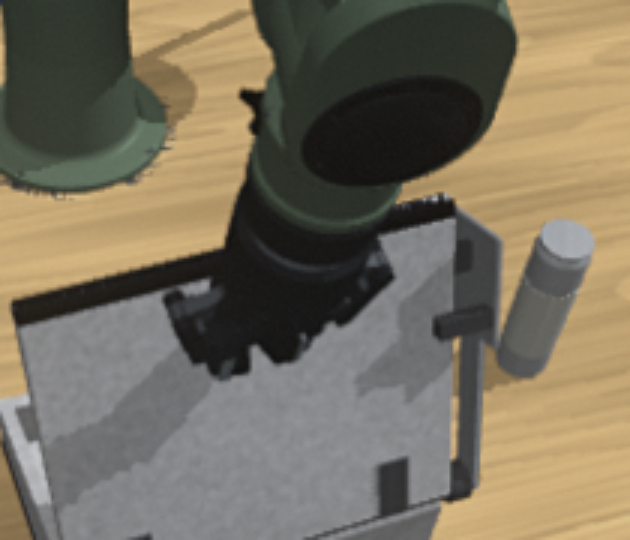

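The bolt's bright pin at (463,262) has gone in, and the opening is 39.9 mm, so the tabs are squeezed home. I'll lower along the arc.

```bash
cat >> h.py <<'E'
def arc2(t0,t1,n=8,hold=0,dy=-9.1,e0=196.5,n0=45,tf=None):
    tf=tf or tilt; out=[]
    for i in range(n):
        th=t0+(t1-t0)*min(1,(i+1)/max(1,n-hold)); a=th-.26
        e=-np.cos(a)*U+np.sin(a)*Z; nn=np.sin(a)*U+np.cos(a)*Z; Rm=toolR(tf(th))
        out.append((tcp_for_grasp(HINGE+e0*e+n0*nn+dy*V,Rm),Rm))
    return out
E
python3 - <<'E'
from h import *
plan(arc2(1.474,1.3),1)
E
```

```text
hand 1
slide [[0.0034, -0.0, 0.0027], [0.0074, -0.0, 0.0044], [0.0113, -0.0, 0.0063], [0.0153, -0.0001, 0.0082], [0.0192, -0.0001, 0.0102], [0.023, -0.0001, 0.0123], [0.0268, -0.0001, 0.0145], [0.0306, -0.0001, 0.0168]]
rot [[0.0, 0.1, -0.1], [0.0, 0.1, -0.1], [0.0, 0.1, -0.1], [0.0, 0.1, -0.1], [0.0, 0.1, -0.1], [0.0, 0.1, -0.1], [0.0, 0.1, -0.1], [0.0, 0.1, -0.1]]
```

>>> apply_moves(hand=[1,1,1,1,1,1,1,1], slide=[[0.0015,0,0.001],[0.0034,0,0.0025],[0.0054,0,0.0035],[0.0074,0,0.0044],[0.0094,0,0.0053],[0.0113,0,0.0063],[0.0133,0,0.0072],[0.0153,0,0.0082]], rot=[[0,0,0],[0,0,0],[0,0,0],[0,0,0],[0,0,0],[0,0,0],[0,0,0],[0,0,0]])

```text
time_s: 26.55
tcp_pos: [589.2, -9.6, 314.5]
ee_rot: [0.085, -2.895, 0.011]
contact_force: [0.2, 0.6, 5.3]
gripper_width: 0.467
```

```bash
python3 - <<'E'
from h import *
show(); doorang(); f=cam('scene'); cv2.imwrite('pics/d5.png',cv2.resize(f['image'][50:230,270:480],None,fx=3,fy=3)[:,:,::-1])
plan(arc2(1.387,1.17),1)
E
```

```text
t 26.55 tcp [589.2  -9.6 314.5] grasp [593.8  -9.3 333. ] F [0.2 0.6 5.3] T [ 0.29 -0.69 -0.13] w 39.7
toolx [-0.968 -0.057  0.243] tooly [-0.059  0.998 -0.   ] toolz [-0.242 -0.015 -0.97 ] q [-0.12  0.58  0.39  1.62 -0.04 -0.17]
door est 1.393 radius 202.7 (exp 199.9 ) dy -9.2 tilt 0.245
hand 1
slide [[0.0047, 0.0001, 0.0036], [0.0095, 0.0, 0.0062], [0.0142, 0.0, 0.009], [0.0188, 0.0, 0.0119], [0.0233, 0.0, 0.0149], [0.0278, 0.0, 0.0181], [0.0322, -0.0, 0.0214], [0.0365, -0.0, 0.0247]]
rot [[0.0, 0.2, -0.1], [0.0, 0.2, -0.1], [0.0, 0.2, -0.1], [0.0, 0.2, -0.1], [0.0, 0.2, -0.1], [0.0, 0.2, -0.1], [0.0, 0.2, -0.1], [0.0, 0.2, -0.1]]
```

View pics/d5.png

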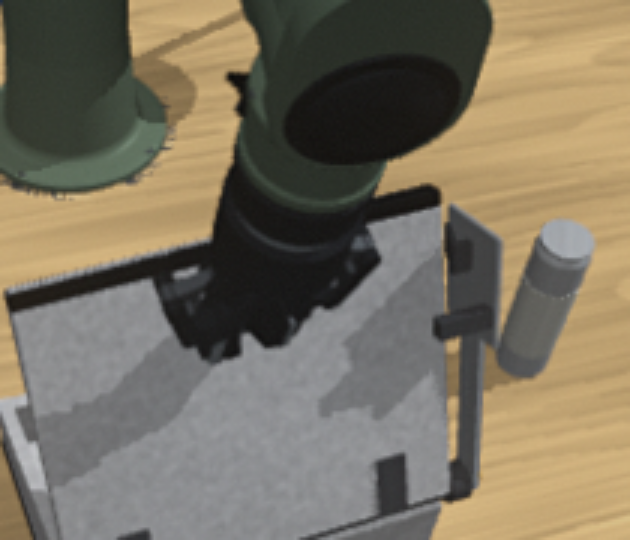

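The door has come off the catch and is following down, leaving a gap to the stay block at (460,322). I'll keep lowering.

>>> apply_moves(hand=[1,1,1,1,1,1,1,1], slide=[[0.0047,0,0.0036],[0.0095,0,0.0062],[0.0142,0,0.009],[0.0188,0,0.0119],[0.0233,0,0.0149],[0.0278,0,0.0181],[0.0322,0,0.0214],[0.0365,0,0.0247]], rot=[[0,0.2,0],[0,0.2,0],[0,0.2,0],[0,0.2,0],[0,0.2,0],[0,0.2,0],[0,0.2,0],[0,0.2,0]])

```text
time_s: 27.27
tcp_pos: [547.2, -12.1, 299.9]
ee_rot: [0.085, -2.892, 0.012]
contact_force: [-0.5, -0.6, 4.4]
gripper_width: 0.469
```

```bash
python3 - <<'E'
from h import *
show(); doorang(); plan(arc2(1.17,.92),1)
E
```

```text
t 27.27 tcp [547.2 -12.1 299.9] grasp [551.9 -11.8 318.3] F [-0.5 -0.6  4.4] T [ 0.28 -0.53 -0.19] w 39.8
toolx [-0.968 -0.057  0.246] tooly [-0.059  0.998 -0.001] toolz [-0.246 -0.015 -0.969] q [-0.13  0.5   0.21  1.53 -0.05 -0.18]
door est 1.173 radius 202.2 (exp 199.9 ) dy -9.2 tilt 0.249
hand 1
slide [[0.0045, 0.0001, 0.0045], [0.0092, 0.0001, 0.0087], [0.0137, 0.0, 0.0131], [0.0181, 0.0, 0.0176], [0.0224, 0.0, 0.0222], [0.0265, 0.0, 0.027], [0.0305, 0.0, 0.0318], [0.0343, 0.0, 0.0369]]
rot [[-0.0, 0.1, -0.1], [-0.0, 0.1, -0.1], [-0.0, 0.1, -0.1], [-0.0, 0.1, -0.1], [-0.0, 0.1, -0.1], [-0.0, 0.1, -0.1], [-0.0, 0.1, -0.1], [-0.0, 0.1, -0.1]]
```

>>> apply_moves(hand=[1,1,1,1,1,1,1,1], slide=[[0.0045,0,0.0045],[0.0092,0,0.0087],[0.0137,0,0.0131],[0.0181,0,0.0176],[0.0224,0,0.0222],[0.0265,0,0.027],[0.0305,0,0.0318],[0.0343,0,0.037]], rot=[[0,0,0],[0,0,0],[0,0,0],[0,0,0],[0,0,0],[0,0,0],[0,0,0],[0,0,0]])

```text
time_s: 27.93
tcp_pos: [504.1, -14.8, 272.1]
ee_rot: [0.085, -2.891, 0.012]
contact_force: [-4.3, -1.3, 5.9]
gripper_width: 0.465
```

```bash
python3 - <<'E'
from h import *
show(); doorang(); plan(arc2(.92,.67),1)
E
```

```text
t 27.93 tcp [504.1 -14.8 272.1] grasp [508.8 -14.5 290.5] F [-4.3 -1.3  5.9] T [ 0.27  0.21 -0.12] w 39.5
toolx [-0.967 -0.057  0.247] tooly [-0.059  0.998 -0.001] toolz [-0.246 -0.015 -0.969] q [-0.14  0.42  0.02  1.41 -0.05 -0.2 ]
door est 0.918 radius 201.7 (exp 199.9 ) dy -9.2 tilt 0.249
hand 1
slide [[0.0029, 0.0001, 0.0044], [0.0064, 0.0001, 0.0096], [0.0098, 0.0001, 0.015], [0.0129, 0.0001, 0.0204], [0.0156, 0.0001, 0.026], [0.0181, 0.0, 0.0316], [0.0204, 0.0, 0.0373], [0.0226, 0.0, 0.0431]]
rot [[-0.0, 0.0, -0.1], [-0.0, 0.0, -0.1], [-0.0, 0.0, -0.1], [-0.0, -0.1, -0.1], [-0.0, -1.0, -0.1], [-0.0, -1.9, -0.1], [-0.0, -2.8, -0.1], [-0.0, -3.7, -0.1]]
```

>>> apply_moves(hand=[1,1,1,1,1,1,1,1], slide=[[0.003,0,0.0044],[0.0064,0,0.0096],[0.0098,0,0.015],[0.0129,0,0.0204],[0.0156,0,0.026],[0.0181,0,0.0316],[0.0204,0,0.0373],[0.0226,0,0.043]], rot=[[0,0,0],[0,0,0],[0,0,0],[0,0,0],[0,-1,0],[0,-1.9,0],[0,-2.8,0],[0,-3.7,0]])

```text
time_s: 28.6
tcp_pos: [471.1, -16.8, 235.1]
ee_rot: [0.087, -2.956, 0.009]
contact_force: [-0.8, -1.1, 0.4]
gripper_width: 0.473
```

```bash
python3 - <<'E'
from h import *
show(); doorang(); plan(arc2(.67,.42),1)
E
```

```text
t 28.6 tcp [471.1 -16.8 235.1] grasp [474.6 -16.6 253.8] F [-0.8 -1.1  0.4] T [ 0.18 -0.51 -0.06] w 40.2
toolx [-0.981 -0.058  0.183] tooly [-0.059  0.998 -0.001] toolz [-0.183 -0.012 -0.983] q [-0.17  0.32 -0.2   1.22 -0.04 -0.22]
door est 0.669 radius 201.5 (exp 199.9 ) dy -9.1 tilt 0.185
hand 1
slide [[0.002, 0.0001, 0.0049], [0.0042, 0.0001, 0.0106], [0.0062, 0.0001, 0.0165], [0.008, 0.0001, 0.0224], [0.0097, 0.0001, 0.0284], [0.0111, 0.0001, 0.0344], [0.0123, 0.0001, 0.0405], [0.0134, 0.0001, 0.0466]]
rot [[-0.0, -0.9, -0.1], [-0.0, -1.8, -0.1], [-0.0, -2.7, -0.1], [-0.0, -3.6, -0.1], [-0.0, -4.4, -0.1], [-0.0, -5.3, -0.1], [-0.0, -6.2, -0.1], [-0.0, -7.1, -0.1]]
```

>>> apply_moves(hand=[1,1,1,1,1,1,1,1], slide=[[0.002,0,0.0049],[0.0042,0,0.0106],[0.0062,0,0.0165],[0.008,0,0.0224],[0.0097,0,0.0284],[0.0111,0,0.0344],[0.0123,0,0.0405],[0.0134,0,0.0466]], rot=[[0,-0.9,0],[0,-1.8,0],[0,-2.7,0],[0,-3.6,0],[0,-4.4,0],[0,-5.3,0],[0,-6.2,0],[0,-7.1,0]])

```text
time_s: 29.27
tcp_pos: [449.2, -18.1, 190.8]
ee_rot: [0.091, -3.08, 0.004]
contact_force: [-3.0, -0.2, 0.5]
gripper_width: 0.465
```

```bash
python3 - <<'E'
from h import *
show(); doorang(); plan(arc2(.42,.2),1)
E
```

```text
t 29.27 tcp [449.2 -18.1 190.8] grasp [450.3 -18.  209.8] F [-3.  -0.2  0.5] T [ 0.29  0.07 -0.  ] w 39.5
toolx [-0.996 -0.059  0.06 ] tooly [-0.059  0.998 -0.001] toolz [-0.06  -0.004 -0.998] q [-0.19  0.22 -0.45  0.96 -0.02 -0.25]
door est 0.418 radius 201.5 (exp 199.9 ) dy -9.2 tilt 0.06
hand 1
slide [[0.0012, 0.0001, 0.0043], [0.0025, 0.0001, 0.0096], [0.0037, 0.0001, 0.015], [0.0047, 0.0001, 0.0204], [0.0055, 0.0001, 0.0258], [0.0062, 0.0001, 0.0312], [0.0068, 0.0001, 0.0367], [0.0071, 0.0001, 0.0422]]
rot [[-0.0, -0.8, -0.1], [-0.0, -1.6, -0.1], [-0.0, -2.4, -0.1], [-0.0, -3.1, -0.1], [-0.0, -3.9, -0.1], [-0.0, -4.7, -0.1], [-0.0, -5.5, -0.1], [-0.0, -6.3, -0.1]]
```

>>> apply_moves(hand=[1,1,1,1,1,1,1,1], slide=[[0.0012,0,0.0043],[0.0025,0,0.0096],[0.0037,0,0.015],[0.0047,0,0.0204],[0.0055,0,0.0258],[0.0062,0,0.0312],[0.0068,0,0.0367],[0.0071,0,0.0422]], rot=[[0,-0.8,0],[0,-1.6,0],[0,-2.4,0],[0,-3.1,0],[0,-3.9,0],[0,-4.7,0],[0,-5.5,0],[0,-6.3,0]])

```text
time_s: 29.93
tcp_pos: [439.4, -18.7, 148.3]
ee_rot: [-0.092, 3.089, 0.001]
contact_force: [-2.0, -1.0, -0.8]
gripper_width: 0.466
```

```bash
python3 - <<'E'
from h import *
show(); doorang(); plan(arc2(.2,.07),1)
f=cam('scene'); cv2.imwrite('pics/d6.png',cv2.resize(f['image'][70:290,230:470],None,fx=2.6,fy=2.6)[:,:,::-1])
E
```

```text
t 29.93 tcp [439.4 -18.7 148.3] grasp [438.4 -18.8 167.2] F [-2.  -1.  -0.8] T [ 0.28 -0.3  -0.  ] w 39.6
toolx [-0.997 -0.059 -0.051] tooly [-0.059  0.998 -0.001] toolz [ 0.051  0.002 -0.999] q [-0.22  0.17 -0.64  0.71  0.01 -0.28]
door est 0.199 radius 201.6 (exp 199.9 ) dy -9.2 tilt -0.051
hand 1
slide [[0.0004, 0.0001, 0.0023], [0.0008, 0.0001, 0.0055], [0.0012, 0.0001, 0.0088], [0.0016, 0.0001, 0.012], [0.0019, 0.0001, 0.0152], [0.0022, 0.0001, 0.0185], [0.0024, 0.0001, 0.0217], [0.0025, 0.0001, 0.025]]
rot [[-0.1, -0.4, -0.1], [-0.1, -0.9, -0.1], [-0.1, -1.3, -0.1], [-0.1, -1.8, -0.1], [-0.1, -2.3, -0.1], [-0.1, -2.7, -0.1], [-0.1, -3.2, -0.1], [-0.1, -3.7, -0.1]]
```

View pics/d6.png

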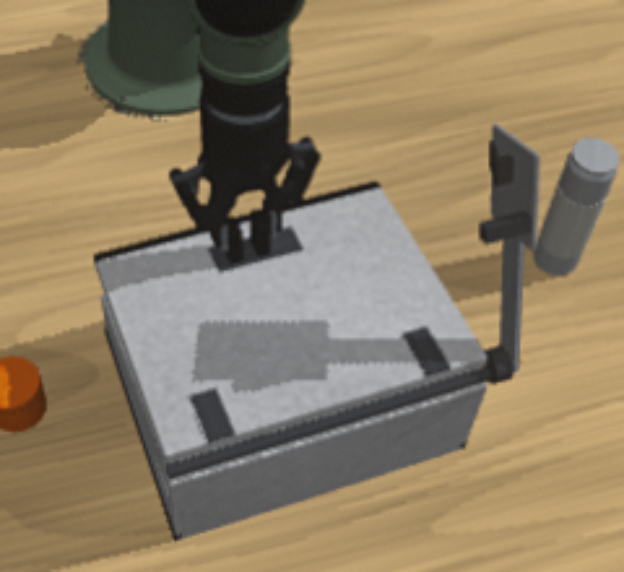

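The door is nearly level, held by the tabs at (250,235). The last part goes slowly.

>>> apply_moves(hand=[1,1,1,1,1,1,1,1], slide=[[0.0004,0,0.0023],[0.0008,0,0.0055],[0.0012,0,0.0088],[0.0016,0,0.012],[0.0019,0,0.0152],[0.0022,0,0.0185],[0.0024,0,0.0217],[0.0025,0,0.025]], rot=[[0,-0.4,0],[0,-0.9,0],[0,-1.3,0],[0,-1.8,0],[0,-2.3,0],[0,-2.7,0],[0,-3.2,0],[0,-3.7,0]])

```text
time_s: 30.65
tcp_pos: [438.1, -18.8, 122.1]
ee_rot: [-0.09, 3.023, 0.004]
contact_force: [-1.1, -1.3, 0.4]
gripper_width: 0.463
```

```bash
python3 - <<'E'
from h import *
show(); doorang(); plan(arc2(.07,.01),1)
E
```

```text
t 30.65 tcp [438.1 -18.8 122.1] grasp [435.9 -19.  141. ] F [-1.1 -1.3  0.4] T [ 0.25 -0.35 -0.04] w 39.4
toolx [-0.991 -0.059 -0.117] tooly [-0.059  0.998 -0.001] toolz [ 0.117  0.006 -0.993] q [-0.23  0.16 -0.74  0.56  0.03 -0.29]
door est 0.068 radius 201.7 (exp 199.9 ) dy -9.2 tilt -0.117
hand 1
slide [[-0.0, 0.0001, 0.0004], [0.0001, 0.0001, 0.0019], [0.0002, 0.0001, 0.0034], [0.0003, 0.0001, 0.0049], [0.0005, 0.0001, 0.0064], [0.0005, 0.0001, 0.0079], [0.0006, 0.0001, 0.0094], [0.0007, 0.0001, 0.0109]]
rot [[-0.1, -0.1, -0.1], [-0.1, -0.3, -0.1], [-0.1, -0.5, -0.1], [-0.1, -0.7, -0.1], [-0.1, -0.9, -0.1], [-0.1, -1.2, -0.1], [-0.1, -1.4, -0.1], [-0.1, -1.6, -0.1]]
```

>>> apply_moves(hand=[1,1,1,1,1,1,1,1], slide=[[0,0,0.001],[0,0,0.002],[0,0,0.0035],[0,0,0.005],[0.0005,0,0.0064],[0.0005,0,0.0079],[0.0006,0,0.0094],[0.0007,0,0.011]], rot=[[0,-0.1,0],[0,-0.3,0],[0,-0.5,0],[0,-0.7,0],[0,-0.9,0],[0,-1.2,0],[0,-1.4,0],[0,-1.6,0]])

```text
time_s: 31.32
tcp_pos: [438.7, -18.9, 113.4]
ee_rot: [-0.089, 2.994, 0.004]
contact_force: [-24.4, 2.1, 59.3]
gripper_width: 0.467
```

```bash
python3 - <<'E'
from h import *
show(); doorang()
E
```

```text
t 31.32 tcp [438.7 -18.9 113.4] grasp [435.9 -19.  132.2] F [-24.4   2.1  59.3] T [0.72 3.05 0.04] w 39.7
toolx [-0.988 -0.059 -0.146] tooly [-0.059  0.998 -0.002] toolz [ 0.146  0.007 -0.989] q [-0.24  0.16 -0.78  0.49  0.04 -0.3 ]
door est 0.024 radius 201.6 (exp 199.9 ) dy -9.2 tilt -0.146
```

The force jumped, so the door is on its seat or something is blocking it. I'll ease off at once.

>>> apply_moves(hand=[1,1,1,1,1,1,1,1], slide=[[0,0,0],[0,0,0],[0,0,0],[0,0,0],[0,0,0],[0,0,0],[0,0,0],[0,0,0]], rot=[[0,0,0],[0,0,0],[0,0,0],[0,0,0],[0,0,0],[0,0,0],[0,0,0],[0,0,0]])

```text
time_s: 31.98
tcp_pos: [438.6, -18.8, 113.8]
ee_rot: [-0.089, 2.994, 0.004]
contact_force: [-6.2, 0.4, 12.1]
gripper_width: 0.466
```

```bash
python3 - <<'E'
from h import *
show(); doorang()
for n in ('scene','top'):
    f=cam(n); p=cloud(f).reshape(-1,3); p=p[np.isfinite(p[:,0])]
    q=p-HINGE; x=q@U; y=q@V; z=p[:,2]
    m=(x>-170)&(x<-20)&(abs(y)<125)&(z>70)&(z<170)&~((x<-130)&(abs(y+9)<90))
    A=np.c_[x[m],y[m],np.ones(m.sum())]
    s=np.linalg.lstsq(A,z[m],rcond=None)[0]
    for _ in range(3):
        r=z[m]-A@s; k=abs(r)<4; s=np.linalg.lstsq(A[k],z[m][k],rcond=None)[0]
    print(n,'slope rad',np.arctan(s[0]),'z at hinge',s[2],k.sum())
    if n=='scene': cv2.imwrite('pics/d7.png',cv2.resize(f['image'][70:290,230:470],None,fx=2.6,fy=2.6)[:,:,::-1])
E
```

```text
t 31.98 tcp [438.6 -18.8 113.8] grasp [435.8 -19.  132.6] F [-6.2  0.4 12.1] T [0.33 0.92 0.03] w 39.6
toolx [-0.988 -0.059 -0.146] tooly [-0.06   0.998 -0.002] toolz [ 0.146  0.007 -0.989] q [-0.24  0.16 -0.78  0.49  0.04 -0.3 ]
door est 0.026 radius 201.7 (exp 199.9 ) dy -9.2 tilt -0.146
scene slope rad 0.2637285951198016 z at hinge 151.3417615539593 3743
top slope rad 0.2650714456733474 z at hinge 151.42600012468984 4724
```

View pics/d7.png

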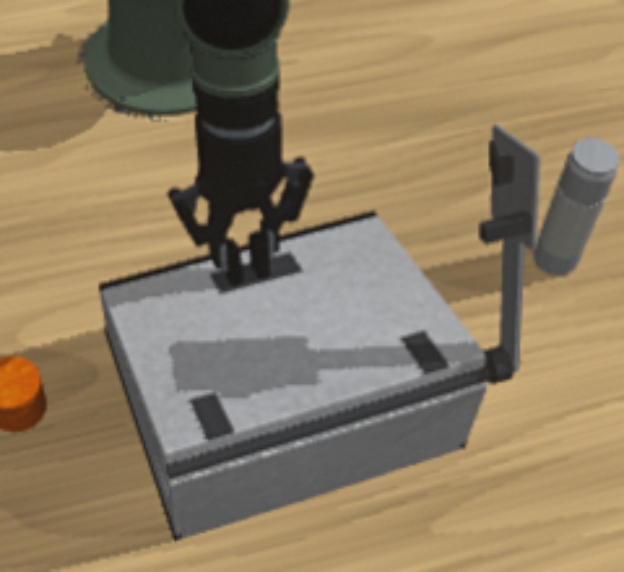

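The door plane slopes 0.264 rad, against 0.262 when it was shut at the start, so it is shut, and the picture agrees. I'll release.

>>> apply_moves(hand=[0.45,0.4,0.35,0.3,0.2,0.1,0,0], slide=[[0,0,0],[0,0.001,0],[0,0.002,0],[0,0.003,0],[0,0.004,0],[0,0.005,0],[0,0.006,0],[0,0.006,0]], rot=[[0,0,0],[0,0,0],[0,0,0],[0,0,0],[0,0,0],[0,0,0],[0,0,0],[0,0,0]])

```text
time_s: 32.75
tcp_pos: [438.7, -13.3, 114.1]
ee_rot: [-0.089, 2.993, 0.002]
contact_force: [-0.1, -0.5, -0.2]
gripper_width: 1.004
```

```bash
python3 - <<'E'
from h import *
show(); doorang()
E
```

```text
t 32.75 tcp [438.7 -13.3 114.1] grasp [435.9 -13.4 132.9] F [-0.1 -0.5 -0.2] T [ 0.05  0.16 -0.  ] w 85.4
toolx [-0.987 -0.059 -0.147] tooly [-0.059  0.998 -0.003] toolz [ 0.146  0.006 -0.989] q [-0.23  0.15 -0.78  0.49  0.04 -0.28]
door est 0.028 radius 201.2 (exp 199.9 ) dy -3.7 tilt -0.147
```

Free of contact. Retreating straight back.

>>> apply_moves(hand=[0,0,0,0,0,0,0,0], slide=[[0,0,-0.006],[0,0,-0.018],[0,0,-0.034],[0,0,-0.054],[0,0,-0.076],[0,0,-0.1],[0,0,-0.125],[0,0,-0.15]], rot=[[0,0,0],[0,0,0],[0,0,0],[0,0,0],[0,0,0],[0,0,0],[0,0,0],[0,0,0]])

```text
time_s: 33.42
tcp_pos: [416.4, -14.4, 264.3]
ee_rot: [-0.088, 2.992, 0.001]
contact_force: [0.5, 0.0, 0.2]
gripper_width: 1.002
```

>>> apply_moves(hand=[0,0,0,0,0,0,0,0], slide=[[0.01,0,-0.01],[0.02,0,-0.02],[0.03,0,-0.03],[0.03,0,-0.03],[0.03,0,-0.03],[0.03,0,-0.03],[0.03,0,-0.03],[0.03,0,-0.03]], rot=[[0,0,0],[0,0,0],[0,0,0],[0,0,0],[0,0,0],[0,0,0],[0,0,0],[0,0,0]])

```text
time_s: 34.08
tcp_pos: [382.4, -16.3, 289.0]
ee_rot: [-0.089, 2.994, 0.001]
contact_force: [-0.5, 0.1, -0.3]
gripper_width: 0.996
```

```bash
python3 - <<'E'
from h import *
show()
for n in ('scene','top'):
    f=cam(n,'e_'+n); p=cloud(f).reshape(-1,3); p=p[np.isfinite(p[:,0])]
    q=p-HINGE; x=q@U; y=q@V; z=p[:,2]
    m=(x>-120)&(x<-20)&(abs(y)<125)&(z>70)&(z<170)
    A=np.c_[x[m],y[m],np.ones(m.sum())]; s=np.linalg.lstsq(A,z[m],rcond=None)[0]
    for _ in range(3):
        r=z[m]-A@s; k=abs(r)<4; s=np.linalg.lstsq(A[k],z[m][k],rcond=None)[0]
    print(n,'slope',np.arctan(s[0]))
    for q in ('spray','wrench'):
        for r in bot.pinpoint(q,f)[:1]: print(n,q,np.round(r['centre'],1),round(r['confidence'],2))
E
```

```text
t 34.08 tcp [382.4 -16.3 289. ] grasp [379.6 -16.4 307.8] F [-0.5  0.1 -0.3] T [0.01 0.12 0.01] w 84.7
toolx [-0.988 -0.059 -0.146] tooly [-0.059  0.998 -0.004] toolz [ 0.146  0.005 -0.989] q [-0.27 -0.15 -0.59  0.99  0.04 -0.33]
scene slope 0.26448644439958385
scene spray [444.4 351.1   1.1] 0.69
scene wrench [ 700.5 -392.1    4. ] 0.72
top slope 0.2663128995359736
top spray [444.6 347.    1.2] 0.59
top wrench [ 6.967e+02 -3.909e+02  3.000e-01] 0.55
```

View pics/e_scene.png

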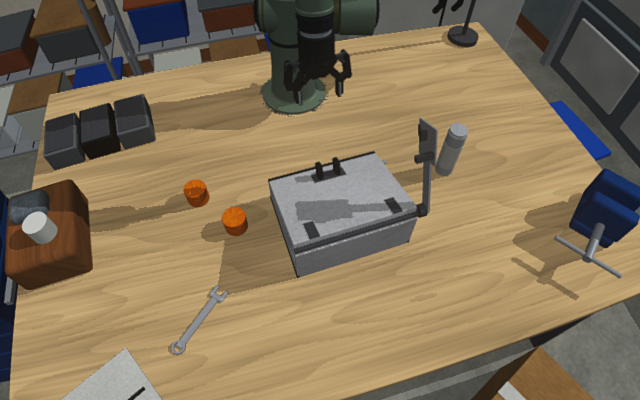

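The door lies shut on the locker at (345,205), with the gripper clear at (315,80). The tin is gone from the bench, and the spray can at (452,150), the wrench at (198,320) and both orange tins are in place. Handing in.

```bash
python3 - <<'E'
from h import *
print(bot.job_done())
E
```

```text
the job is handed in; nothing more can be done
None
```

The job is done and handed in at about 34 s. I squeezed the tabs and raised the door until the stay's stop showed as a wrist force of about 15 N. Then I let go, and it stood locked by itself at about 1.47 rad. I put the metal tin upright on the locker floor, squeezed the tabs again, lowered the door in the grip until it was shut, released it and backed off.

**Last checks:**
- **Door:** it slopes 0.264 to 0.266 rad, against 0.261 to 0.263 when it was shut at the start, so it is shut.
- **Tin and jar:** the top view taken before closing showed the tin upright, with its lid about 57 mm above the bench, and the jar standing in the back. Neither could be seen again once the door was shut.
- **Everything else:** the spray can and wrench are where they were to within about 4 mm. The two orange tins look untouched, and the arm touches nothing.

**What disagreed:**
- **Closing force:** my arm-based angle still read 0.024 rad when the door met its seat, so I pressed on about 9 mm too far and the wrist reading reached about 64 N. I eased off at once; that is below the 120 N limit, but the last touch was firmer than I intended.
- **Wrist joint:** joint 4 briefly read 2.10, right at its limit, while I was backing away from the raised door. I reduced the tilt straight after.

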